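# Load a fit-up kit in its cradle: two tubes below, the sheet channel snapped in over them

### The job

Load the kit cradle in layers. First lay each of the two square tubes in the pocket cut to its size; then lay the wide sheet channel, open side up, lengthwise across both tubes: its near end tucked under the keeper at the robot's side of the cradle, its far end pressed down until it snaps fully home under the sprung latch. Leave the other things on the bench where they lie.

Things in the scene. Friction and masses are not known exactly. Their poses are not given: they have to be found in the camera images.
- cradle: Kit cradle on a 40 mm timber block fixed to the bench. Origin: middle of the block's top, 40 mm above the bench; x runs along it away from the robot, y to its left, z up. Base plate 200 (x) x 148 (y) x 6 mm. Near end: the channel's mouth. Far end: an upright 76 mm wide, inner face at x +86.5, top at z 96, with the latch. The seated channel lies along x on both tubes, its underside at z 31.
- large_pocket (a point): Centre of the floor of the large tube's pocket, at cradle (24, 0, 6) mm: 33 (x) x 132 (y) mm inside, framed by ribs 6 mm thick with tops at cradle z 17. Axes as the cradle; the tube lies along y. The large tube's top is then at cradle z 31. 50 mm are free from this tube to the far upright, 31 mm to the small tube.
- small_pocket (a point): Centre of the floor of the small tube's pocket, at cradle (-30, 0, 11) mm: 28 (x) x 122 (y) mm inside, framed by ribs 6 mm thick with tops at cradle z 17. Axes as the cradle; the tube lies along y. The small tube's top is then also at cradle z 31. Only 30 mm are free between this tube and the mouth's ledge and keeper: open the fingers no more than needed.
- mouth (a point): Foot of the mouth's end wall, at cradle (-86.5, 0, 30) mm; axes as the cradle. The mouth opens towards +x: a ledge at this height, a keeper (roof) 22 to 30 mm above it, both 16 mm deep, and side cheeks 71 mm apart. From the keeper's edge to the far upright is 157 mm, less than the channel's 168: the channel goes in tilted, near end low, at 22 to 32 degrees.
- latch (a joint): Sprung latch in the far upright, sliding along the cradle's x: 0 = nose fully out (rest), up to 0.014 m when pushed back. Spring 8 N at rest, +0.5 N per mm. Pressing the channel's far end down on the nose's slope (6 to 18 N) drives it back; it springs out over the channel once that lies flat.
- latch_nose (a point): Middle of the lower edge of the latch nose's tip, at cradle (77.5, 0, 44.5) mm at rest. The nose is 64 mm wide, flat below; its top slopes from 2 mm above this point up to 16 mm above it at the upright, 9 mm farther on.
- large_tube: Dark square tube offcut 25 x 25 mm, 120 mm long, 0.12 kg. Origin: centre of the underside; y along its length.
- large_tube_center (a point): Centre of the large tube (12.5 mm above its underside); axes as the tube.
- small_tube: Pale square tube offcut 20 x 20 mm, 110 mm long, 0.12 kg. Origin: centre of the underside; y along its length.
- small_tube_center (a point): Centre of the small tube (10 mm above its underside); axes as the tube.
- channel: Folded sheet channel 168 mm long (its y), 61 mm wide (x), 12 mm high, 0.22 kg, lying with its open side up: web 2 mm thick at the bottom, a 2 mm flange along each long side. Origin: centre of the underside; both ends alike. Grasp it across the two flanges from outside.
- flat_bar: Bystander: thin flat bar 115 x 10 x 8 mm; origin centre of underside, y along it.
- bolt: Bystander: M10 bolt 67 mm long, lying; origin under its middle, y along it.
- spanner: Bystander: combination spanner 150 mm long; origin centre of underside, y along it.
- tungsten_tube: Bystander: round electrode tube with a cap, 160 x 19 mm, lying; origin centre of underside, y along it.
- tin: Bystander: round paste tin, 65 mm across, 37 mm high; origin centre of underside.
- lead_top (a point): Highest point of a stiff fixed red lead, 14 mm thick, that arches over the front of the bench in an upright plane near x 0.38 to 0.44: from the bench at y +0.16 up to this point (166 mm high) and down to 30 mm high at y -0.35 and the bench at y -0.45. Solid: carry things over it.
- drawer_front (a point): Top middle of the front of the fixed grey parts cabinet behind the cradle: the front faces the robot, 290 mm wide along y, 167 mm high. Solid.
- tub_corner (a point): Top of the near left corner of a fixed black tub, 143 mm high, that reaches from here 270 mm to the right (-y) and 190 mm away from the robot. To its right, at x 0.60, y -0.42, stands an upright pole 38 mm thick; a cable coil hangs on it from 340 mm up.

How it is judged:
On the way:
1. both tubes lie released in their own pockets, before the channel is on the cradle (x of large_tube_center in the frame of cradle between 0.018 and 0.03 m and y of large_tube_center in the frame of cradle between -0.008 and 0.008 m and z of large_tube_center in the frame of cradle between 0.0155 and 0.0215 m and angle between the y axis of each of large_tube, small_tube and the y axis of cradle, either way round below 0.15 rad and x of small_tube_center in the frame of cradle between -0.036 and -0.024 m and y of small_tube_center in the frame of cradle between -0.008 and 0.008 m and z of small_tube_center in the frame of cradle between 0.018 and 0.024 m and (horizontal distance between channel and cradle above 0.1 m or height (world z) of channel above 0.12 m) and contact force between the fingers and large_tube below 0.1 N and contact force between the fingers and small_tube below 0.1 N), for 0.2 s.
At the end, for the whole second after the job is handed in: Both tubes lie in their own pockets (within 8 mm); the channel lies open side up and flat on them (within 2.5 mm), centred within 6 mm along and 8 mm across, lined up within 7 degrees, its near end under the keeper and the latch sprung out (within 2 mm) over its far end (x of large_tube_center in the frame of cradle between 0.018 and 0.03 m and y of large_tube_center in the frame of cradle between -0.008 and 0.008 m and z of large_tube_center in the frame of cradle between 0.0155 and 0.0215 m and angle between the y axis of each of large_tube, small_tube and the y axis of cradle, either way round below 0.15 rad and x of small_tube_center in the frame of cradle between -0.036 and -0.024 m and y of small_tube_center in the frame of cradle between -0.008 and 0.008 m and z of small_tube_center in the frame of cradle between 0.018 and 0.024 m and x of channel in the frame of cradle between -0.006 and 0.006 m and y of channel in the frame of cradle between -0.008 and 0.008 m and z of channel in the frame of cradle between 0.0285 and 0.0335 m and angle between the y axis of channel and the x axis of cradle, either way round below 0.12 rad and angle between channel's own z axis and vertical below 0.05 rad and value of joint latch below 0.002 m); the robot touches nothing.
It fails at once if the flat bar is shifted by more than 30 mm (distance of flat_bar from where it was at the start of the episode above 0.03 m).
It fails at once if the bolt is shifted by more than 30 mm (distance of bolt from where it was at the start of the episode above 0.03 m).
It fails at once if the spanner is shifted by more than 30 mm (distance of spanner from where it was at the start of the episode above 0.03 m).
It fails at once if the tungsten tube is shifted by more than 30 mm (distance of tungsten_tube from where it was at the start of the episode above 0.03 m).
It fails at once if the tin is shifted by more than 30 mm (distance of tin from where it was at the start of the episode above 0.03 m).
It also fails if it takes over 72 s, if anything falls off the work surface, if the arm or the gripper's body presses on something with over 40 N, if the wrist force passes 120 N, or if a joint passes its speed limit or range.

### The arm

A 7-joint arm with a two-finger parallel gripper is mounted at the origin on a cart in front of the work surface, level with it; the furniture and walls round the work are solid. World frame = base frame: x ahead of the robot, y to its left, z up, the work surface at z = 0. Lengths are in m, angles in rad, forces in N, time in s.
With the tool pointing down it reaches from about 0.4 to 0.85 m from the base axis. Payload 4.5 kg.
Tool frame: the origin (TCP) lies at the very end of the fingers, on their centre line; the grasp point (between the pads) lies 19 mm behind it; z points along the fingers, y is the line along which they close (so a half turn about z gives the same grasp; the last joint's range is limited). The gripper opens to 88 mm and grips with 3 to 60 N. Pads are 18 mm wide; open, the fingers measure 123 mm over their backs; the gripper's body (75 mm by 187 mm) begins 45 mm behind the grasp point.
Start: joints at [1.361, 0.689, -0.195, 1.565, 0.157, 0.902, -0.215], TCP at [0.151, -0.607, 0.239] pointing down, gripper open.
Joint ranges: [-3.01, 3.01], [-0.46, 2.08], [-1.47, 1.51], [0.13, 2.56], [-1, 4.14], [0.04, 2.09], [-2.66, 2.66]. Speed limits (rad/s): [2.57, 2.57, 3.14, 3.14, 3.14, 3.14, 3.14].

### API

Orientations are given as a unit quaternion [x, y, z, w].
In Python, from workcell import robot gives the robot as it stands. The module is installed in compiled form; this text tells all that it offers.
- The arm moves only by the tool move_arm, never from a script. Its argument "rows" is a list of rows, each a list of 7 numbers: the turn, a rotation vector about the world's x, y, z in rad, then the shift along the world's x, y, z in mm, then the opening, from 0 (shut) to 1 (fully open). In form: [[rx, ry, rz, tx, ty, tz, fingers], ...]. A call has 1 to 5 rows; each row shifts and turns the commanded pose from where the row before left it; what a row does not reach is not made up. A row lasts 1/8 s, in which the tool goes at most 62.5 mm and 10.7 degrees, less where a joint would pass 70% of its speed; a pose out of reach is approached as far as the arm can. A call is refused whole if a number of a shift passes 62.5 or a number of a turn 0.188, either way. A call with a gripper value outside its range is refused whole. The fingers move at their own pace and stop on an object; "grip_force" is the grip in N (left out, the last holds). Time passes only in rows, so rows that do not move let the fingers close. It gives the time, the measured TCP pose, the force, the opening and the grip force at its end, in the units of the state.
- robot.get_state(): the state, without advancing time (a new reading comes with each control period).
- robot.capture(name): name is "side" or "top" or "wrist"; returns a dict with "img" (400x640x3 uint8, blue, green, red), "mtx" (3x3 intrinsics, pixels), "k1" (the pictures are not rectified: a ray, as slopes to the right and down, at radius r is drawn at 1 + k1 r^2 times it, then the intrinsics apply), "R" (3x3) and "t" (3): a world point X has camera coordinates R X + t. Camera axes: x right, y down, z forward; pixel columns grow to the right and rows downward; lengths in m; the calibration is good to about 2 mm. A picture is of the moment at which its call begins. There is no depth.
- robot.close_job(): hands the job in; it is judged then, once.
The state is a dict: "clock": time; "qpos": joint angles; "joint_vel": joint speeds; "tau": joint torques, N m; "ee_pos": TCP position; "tcp_rot": TCP orientation; "contact_force": force on the tool from outside, world axes, zero at the start; "torque": the same for the moment, N m; "grip_width": opening from 0.0 (shut) to 1.0 (fully open); "grasp_force": force on a finger pad.
Only numpy, scipy, OpenCV 4.12 (cv2) and the standard library are available. Lean on these libraries where they do the work, as an engineer would, in place of code of your own. Each camera call takes 0.05 s, during which the arm holds its last target. There are 200 camera calls.

## Working session

There is one attempt and no reset: what is moved stays moved. The work goes in short steps, Python scripts to look and compute and a tool call to move; the robot and the scene stay as the last step left them, time stands still between calls to the robot, and variables do not carry over. Pictures are saved under pics/ and viewed, at most 10 in all, crops included, and the job is handed in when it is done.

Besides the shell and the picture viewer there is one more tool, called after ">>>" as name(argument=value, ...) on one line, values as JSON. move_arm: Moves the arm, as the interface text tells. Its arguments: {"type":"object","properties":{"rows":{"type":"array"},"grip_force":{"type":"number"}},"required":["rows"]}

```bash
mkdir -p pics; cat > h.py <<'E'
import numpy as np, cv2, pickle
from workcell import robot
from scipy.spatial.transform import Rotation as Rn
def cap(n,save=None):
    c=robot.capture(n)
    if save: cv2.imwrite('pics/'+save+'.png',c['img']); pickle.dump(c,open('pics/'+save+'.pkl','wb'))
    return c
def load(s): return pickle.load(open('pics/'+s+'.pkl','rb'))
def ray(c,px):
    K=np.array(c['mtx']);d=np.array([c['k1'],0,0,0,0.]) 
    p=cv2.undistortPoints(np.array(px,float).reshape(-1,1,2),K,d).reshape(-1,2)
    R=np.array(c['R']);t=np.array(c['t']).ravel()
    return -R.T@t, np.c_[p,np.ones(len(p))]@R
def plane(c,px,z):
    o,d=ray(c,px); return o+d*((z-o[2])/d[:,2])[:,None]
def proj(c,X):
    R=np.array(c['R']);t=np.array(c['t']).ravel()
    return cv2.projectPoints(np.array(X,float).reshape(-1,1,3),cv2.Rodrigues(R)[0],t,np.array(c['mtx']),np.array([c['k1'],0,0,0,0.]))[0].reshape(-1,2)
E
python3 - <<'E'
from h import *
s=robot.get_state()
print({k:np.round(v,3) for k,v in s.items()})
for n in('side','top'):
    c=cap(n,n+'0'); print(n,c['k1'],np.round(-np.array(c['R']).T@np.array(c['t']).ravel(),3),np.round(c['R'],2).tolist(),c['mtx'][0][0])
E
```

```text
{'clock': np.float64(0.0), 'qpos': array([ 1.361,  0.69 , -0.195,  1.566,  0.157,  0.903, -0.215]), 'joint_vel': array([ 0.001, -0.   ,  0.001,  0.001, -0.   , -0.001, -0.   ]), 'tau': array([-1.0000e-03, -5.2756e+01, -1.2670e+00, -1.5342e+01, -5.2000e-02,
        7.0000e-03,  0.0000e+00]), 'ee_pos': array([ 0.151, -0.606,  0.238]), 'tcp_rot': array([ 0.993,  0.122, -0.   , -0.001]), 'contact_force': array([-0.674, -0.305,  0.796]), 'torque': array([ 0.027, -0.011, -0.09 ]), 'grasp_force': np.float64(0.0), 'grip_width': np.float64(1.0)}
side -0.013259320908024686 [0.349 1.592 0.808] [[-1.0, -0.1, 0.02], [-0.05, 0.4, -0.92], [0.08, -0.91, -0.4]] 437.93711466846395
top 0.006838123692340444 [0.19  0.074 1.568] [[-0.04, -1.0, 0.0], [-0.98, 0.04, -0.21], [0.2, -0.01, -0.98]] 457.7696888617942
```

View pics/top0.png

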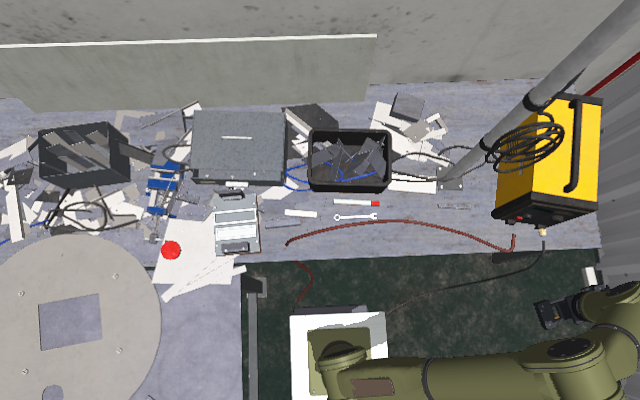

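View pics/side0.png

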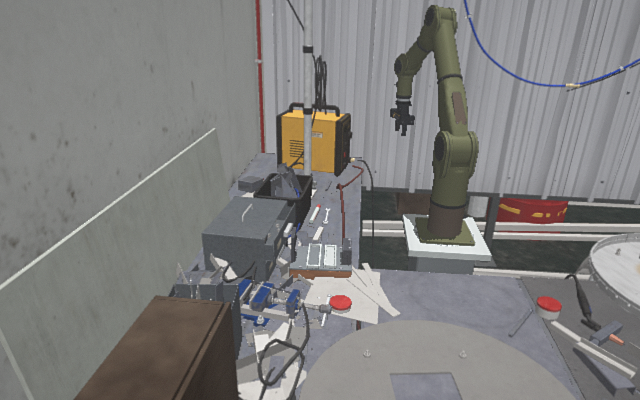

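The top view shows the cradle at about (237,225), the cabinet at (238,148), the tub at (348,160), the spanner at (355,217), the tin at (171,250) and the lead from (287,243) to (510,250). I'll enlarge the work area.

```bash
python3 - <<'E'
from h import *
c=load('top0')
i=c['img'][175:260,150:350]; cv2.imwrite('pics/a.png',cv2.resize(i,None,fx=4,fy=4,interpolation=cv2.INTER_CUBIC))
i=c['img'][175:260,330:530]; cv2.imwrite('pics/b.png',cv2.resize(i,None,fx=4,fy=4,interpolation=cv2.INTER_CUBIC))
cv2.imwrite('pics/ab.png',np.vstack([cv2.imread('pics/a.png')[:300],cv2.imread('pics/b.png')[:300]]))
print(np.round(plane(c,[[215,254],[260,254],[215,195],[257,195]],0.046),3))
print(np.round(plane(c,[[300,213],[355,217],[358,203],[455,206]],0.01),3))
E
```

```text
[[0.359 0.398 0.046]
 [0.353 0.248 0.046]
 [0.561 0.398 0.046]
 [0.555 0.255 0.046]]
[[ 0.493  0.112  0.01 ]
 [ 0.471 -0.078  0.01 ]
 [ 0.52  -0.091  0.01 ]
 [ 0.495 -0.428  0.01 ]]
```

View pics/ab.png

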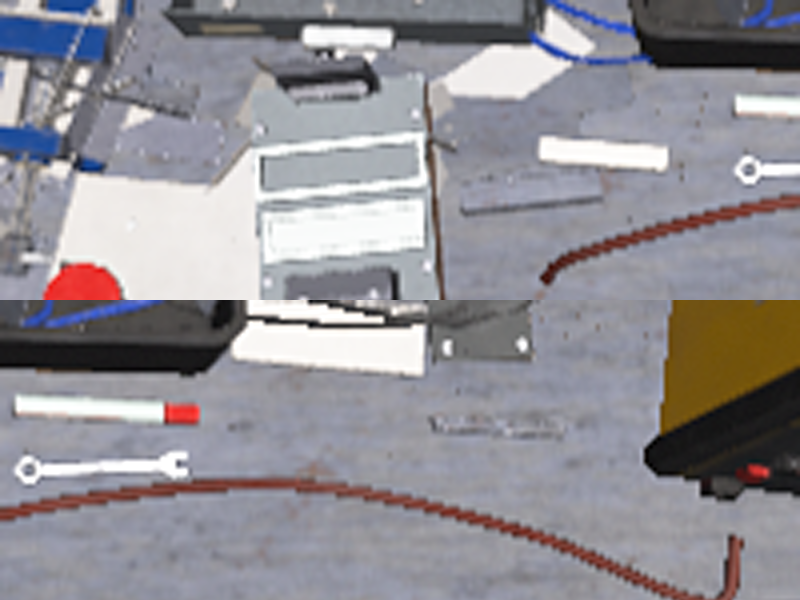

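Small tube: white bar near px (300,213). Large tube: dark bar near px (283,223). The white sheet at px (413,186) may be the channel. I'll move over there and use the wrist camera.

>>> move_arm(rows=[[0, 0, 0.133, 30, 40, 30, 1], [0, 0, 0.133, 30, 46, 30, 1], [0, 0, 0.133, 30, 46, 30, 1], [0, 0, 0.133, 30, 46, 30, 1], [0, 0, 0.133, 30, 46, 30, 1]])

```text
clock: 0.72
ee_pos: [0.3013, -0.381, 0.3893]
tcp_rot: [0.898, 0.441, -0.0, -0.0]
contact_force: [0.5, -0.7, -0.1]
grip_width: 0.999
grasp_force: 0.0
```

>>> move_arm(rows=[[0, 0, 0.133, 30, 46, 20, 1], [0, 0, 0.133, 30, 46, 10, 1], [0, 0, 0.133, 30, 46, 0, 1], [0, 0, 0.133, 30, 46, 0, 1], [0, 0, 0.133, 10, 30, 0, 1]])

```text
clock: 1.35
ee_pos: [0.4319, -0.1659, 0.4185]
tcp_rot: [0.703, 0.711, 0.001, -0.0]
contact_force: [-0.8, -0.1, 0.1]
grip_width: 1.0
grasp_force: 0.0
```

```bash
python3 - <<'E'
from h import *
c=cap('wrist','w1'); s=robot.get_state(); print(s['clock'],s['ee_pos'],s['tcp_rot'],s['qpos'])
R=np.array(c['R']);print(c['k1'],-R.T@np.array(c['t']).ravel(),R.round(2).tolist(),c['mtx'][0][0])
c=cap('top','t1')
i=c['img'][90:240,270:500]; cv2.imwrite('pics/t1c.png',cv2.resize(i,None,fx=3.4,fy=3.4,interpolation=cv2.INTER_CUBIC))
E
```

```text
1.4 [ 0.43261414 -0.16186063  0.41876045] [ 0.69978033  0.71435542  0.00179973 -0.00076761] [ 0.7596389   0.32027852 -0.69785639  1.72158009  0.21664922  1.17843398
  0.02422506]
-0.035816563375704144 [ 0.43056076 -0.09456424  0.5638833 ] [[1.0, 0.01, 0.0], [0.01, -0.96, 0.28], [0.0, -0.28, -0.96]] 291.8758289453279
```

View pics/w1.png

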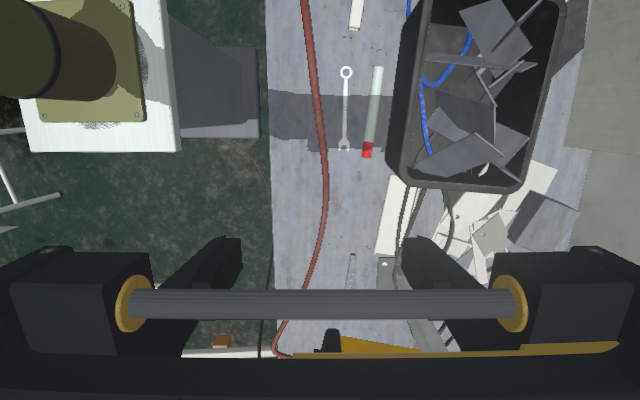

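The wrist picture shows the spanner at (345,108), the tungsten tube at (372,110), the tub, a white sheet at (395,215) half under cables and some thin grey thing at (350,268). I'll look further left, at the tubes and cradle.

>>> move_arm(rows=[[0, 0, 0, 0, 60, 0, 1], [0, 0, 0, 0, 60, 0, 1], [0, 0, 0, 0, 60, 0, 1], [0, 0, 0, 0, 40, 0, 1], [0, 0, 0, 0, 0, 0, 1]])

```text
clock: 2.08
ee_pos: [0.4304, 0.0533, 0.4187]
tcp_rot: [0.705, 0.71, 0.0, -0.0]
contact_force: [0.8, 0.3, 0.1]
grip_width: 1.004
grasp_force: 0.0
```

```bash
python3 - <<'E'
from h import *
c=cap('wrist','w2'); s=robot.get_state(); print(s['clock'],s['ee_pos'],s['tcp_rot'],s['qpos'])
c2=load('t1')
a=c['img'][:300,180:580]; b=cv2.resize(c2['img'][150:240,340:500],(400,225),interpolation=cv2.INTER_CUBIC)
cv2.imwrite('pics/w2c.png',cv2.resize(np.vstack([a,b]),None,fx=1.13,fy=1.13)) 
E
```

```text
2.125 [0.43064688 0.05097374 0.41841025] [ 7.05915471e-01  7.08295946e-01 -4.16571596e-04  1.66153116e-04] [ 0.35218243  0.28287973 -0.7721773   1.78646132  0.21481428  1.15908131
 -0.48359346]
```

View pics/w2c.png

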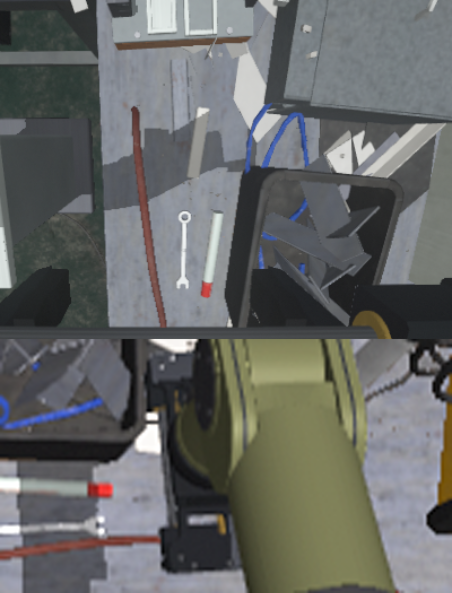

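Large tube at crop (180,95) and small tube at (200,140) are clear. For the channel I'll compare two candidates: the white sheet right of the tub, and the area left of the cradle.

```bash
python3 - <<'E'
from h import *
a=load('w1')['img'][160:300,340:460]; b=load('top0')['img'][170:290,140:270]
f=lambda i,w,h:cv2.resize(i,(w,h),interpolation=cv2.INTER_CUBIC)
t=load('top0')['img'][165:225,380:490]
cv2.imwrite('pics/cmp.png',np.vstack([np.hstack([f(a,360,420-100),f(t,440,320)]),f(b[:,:],800,280*1)])[:600])
c=load('top0');print(plane(c,[[389,180],[437,186],[388,189],[436,194],[438,204],[471,207]],0.01).round(3))
E
```

```text
[[ 0.598 -0.206  0.01 ]
 [ 0.569 -0.372  0.01 ]
 [ 0.566 -0.2    0.01 ]
 [ 0.541 -0.366  0.01 ]
 [ 0.505 -0.37   0.01 ]
 [ 0.489 -0.483  0.01 ]]
```

View pics/cmp.png

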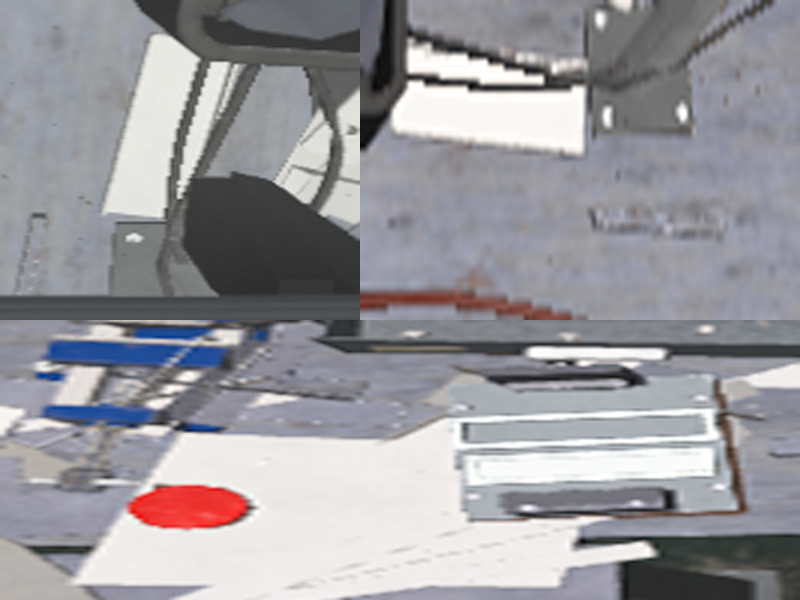

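The sheet on the right is loose scrap under cables. The channel isn't in these views, so I'll look left of and around the cradle.

>>> move_arm(rows=[[0, 0, 0, 0, 60, 10, 1], [0, 0, 0, 0, 60, 10, 1], [0, 0, 0, 0, 60, 10, 1], [0, 0, 0, 0, 50, 10, 1], [0, 0, 0, 0, 0, 0, 1]])

```text
clock: 2.75
ee_pos: [0.4308, 0.2833, 0.4586]
tcp_rot: [0.705, 0.709, 0.0, -0.001]
contact_force: [0.2, -1.1, -0.2]
grip_width: 1.001
grasp_force: 0.0
```

```bash
python3 - <<'E'
from h import *
c=cap('wrist','w3'); s=robot.get_state(); print(s['clock'],s['ee_pos'],s['tcp_rot'],s['qpos'])
def cl(i):
    l=cv2.cvtColor(i,cv2.COLOR_BGR2LAB); l[...,0]=cv2.createCLAHE(4,(4,4)).apply(l[...,0]); return cv2.cvtColor(l,cv2.COLOR_LAB2BGR)
t=load('top0')['img'][165:245,400:640]
t2=cl(load('top0')['img'][170:250,255:495])
cv2.imwrite('pics/w3c.png',np.vstack([c['img'][:380],cv2.resize(t2,(640,213),interpolation=cv2.INTER_CUBIC)]))
E
```

```text
2.8 [0.43154548 0.28057968 0.45807089] [ 7.06315153e-01  7.07897335e-01 -4.66912085e-04  2.22928731e-04] [-0.15993357  0.40674195 -0.79854944  1.50013403  0.29438216  1.359702
 -0.97744407]
```

View pics/w3c.png

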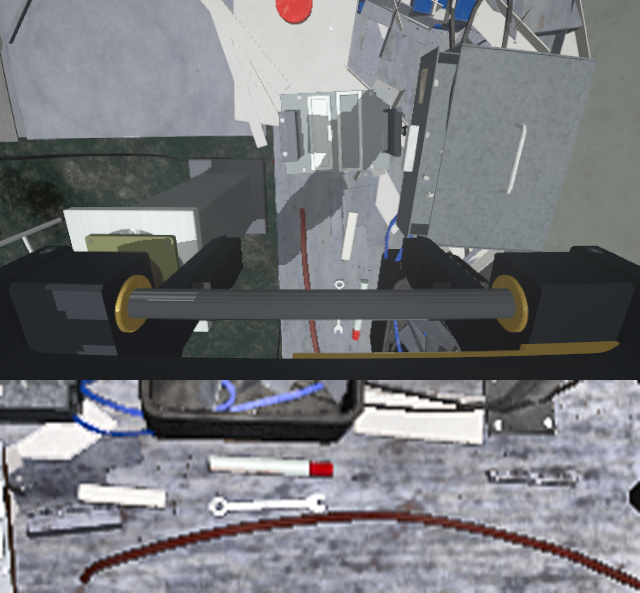

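The view shows the cradle at (340,130) with its white-rimmed pockets at x≈319 and 347, and no channel to the left. The right-hand white sheet measures 168 mm long, so it probably is the channel after all. I'll measure the tubes and cradle first.

```bash
python3 - <<'E'
from h import *
w2,w3=load('w2'),load('w3')
def rects(c,roi,z,amin,lo,hi=(255,255,255)):
    x0,y0,x1,y1=roi; m=cv2.inRange(c['img'][y0:y1,x0:x1],lo,hi)
    for k in cv2.findContours(m,cv2.RETR_EXTERNAL,cv2.CHAIN_APPROX_NONE)[0]:
        if cv2.contourArea(k)<amin: continue
        p=plane(c,k.reshape(-1,2)+[x0,y0],z)
        r=cv2.minAreaRect((p[:,:2]*1000).astype(np.float32)); print(cv2.boundingRect(k+[x0,y0]),np.round(r[0],1),np.round(r[1],1),round(r[2],1))
print('small');rects(w2,(340,85,385,165),.02,50,(150,165,165))
print('pock w3');rects(w3,(285,85,405,178),.057,60,(215,215,205))
a=cv2.resize(w3['img'][85:180,275:410],None,fx=4,fy=4,interpolation=cv2.INTER_CUBIC)
b=cv2.resize(w2['img'][40:160,325:385],None,fx=4,fy=4,interpolation=cv2.INTER_CUBIC)
o=np.zeros((480,790,3),np.uint8); o[:380,:540]=a; o[:,550:]=b; cv2.imwrite('pics/m.png',o)
E
```

```text
small
(354, 95, 12, 9) [497.2 158.1] [19.5 13.5] 0.6
pock w3
(311, 153, 15, 17) [424.5 277.5] [30.3 26.1] 89.8
(308, 96, 23, 24) [426.1 373.5] [39.5 39.5] 0.4
(336, 91, 25, 24) [478.  382.8] [43.4 37.7] 4.1
```

View pics/m.png

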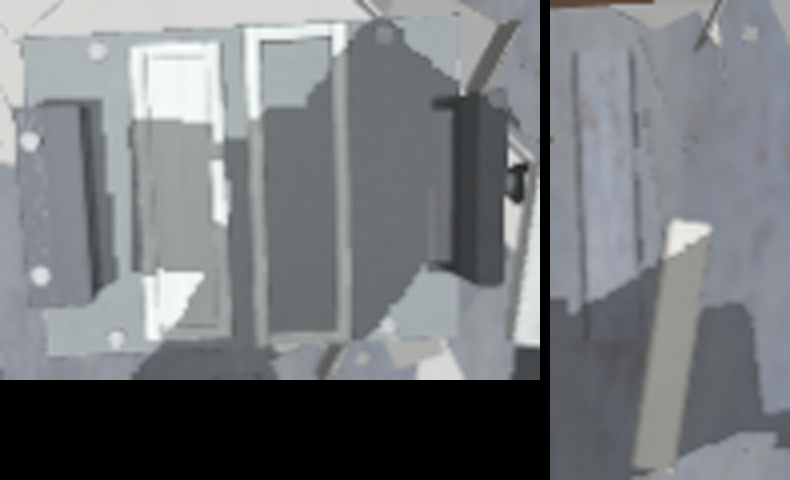

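```bash
python3 - <<'E'
from h import *
w2,w3=load('w2'),load('w3')
def q(c,p,off,z,n):
    p=(np.array(p,float)+.5)/4-.5+off; P=plane(c,p,z)*1000
    print(n,P[:,:2].round(0).tolist(),'c',P[:,:2].mean(0).round(1),'sides',np.linalg.norm(P-np.roll(P,-1,0),axis=1).round(0), 'ang long', [np.degrees(np.arctan2(*(P[i]-P[j])[:2])).round(1) for i,j in((0,3),(1,2))])
q(w3,[(131,43),(220,40),(232,335),(147,340)],[275,85],.057,'small pocket')
q(w3,[(245,28),(345,24),(350,342),(259,345)],[275,85],.057,'large pocket')
q(w3,[(24,38),(459,16),(458,338),(49,355)],[275,85],.046,'plate')
q(w2,[(577-550,50),(631-550,50),(640-550,337),(585-550,340)],[325,40],.025,'large tube')
q(w2,[(668-550,220),(713-550,230),(675-550,468),(634-550,465)],[325,40],.02,'small tube')
E
```

```text
small pocket [[405.0, 394.0], [445.0, 396.0], [452.0, 264.0], [412.0, 261.0]] c [428.6 328.7] sides [ 39. 132.  40. 133.] ang long [np.float64(-2.9), np.float64(-3.3)]
large pocket [[456.0, 401.0], [500.0, 403.0], [508.0, 261.0], [465.0, 259.0]] c [482.2 330.9] sides [ 44. 142.  43. 142.] ang long [np.float64(-3.8), np.float64(-3.3)]
plate [[356.0, 397.0], [553.0, 408.0], [562.0, 261.0], [364.0, 252.0]] c [458.8 329.5] sides [196. 147. 198. 145.] ang long [np.float64(-3.1), np.float64(-3.6)]
large tube [[446.0, 233.0], [469.0, 233.0], [476.0, 115.0], [452.0, 114.0]] c [460.8 173.7] sides [ 23. 118.  25. 119.] ang long [np.float64(-2.7), np.float64(-3.5)]
small tube [[488.0, 165.0], [508.0, 161.0], [495.0, 56.0], [476.0, 57.0]] c [491.4 110.1] sides [ 20. 106.  19. 109.] ang long [np.float64(6.3), np.float64(6.9)]
```

Sizes check out: pockets, plate and tubes are within about 3 mm. Cradle centre is (458.5, 329.8) with yaw +3.2°. Next come the lead's heights and the cabinet front, for clearance.

```bash
python3 - <<'E'
from h import *
w1,w2,w3,t0=[load(n) for n in('w1','w2','w3','top0')]
A=plane(w2,[[299,96]],0.0)[0]; B=plane(t0,[[287,244]],0.0)[0]; print('lead base',A,B)
print('lead right end top', plane(t0,[[497,246],[512,252]],.03).round(3))
m=cv2.inRange(cv2.cvtColor(t0['img'],cv2.COLOR_BGR2HSV),(0,90,40),(12,255,170))
k=np.argwhere(m[200:260,280:515]); 
# per column centre line in top, and two-view: rays of w1/w2 with plane through (.xA)->(.)
cols=range(290,511,20); P=[[u,200+np.nanmean(np.where(m[200:260,u])[0])] for u in cols]
o,d=ray(t0,P)
for xe in(.38,.40,.42):
    n=np.array([-.45-A[1],-(xe-A[0]),0]); s=((A-o)@n)/(d@n); X=o+d*s[:,None]; print(xe); print(np.c_[X].round(3).tolist())
print('cab',plane(w3,[[455,50],[410,238]],.167).round(3),plane(t0,[[191,181],[284,186]],.167).round(3))
print('tub',plane(w2,[[407,152],[385,300]],.143).round(3),plane(t0,[[309,190],[388,190]],.143).round(3))
E
```

```text
lead base [0.38891214 0.16361195 0.        ] [0.38839997 0.16037464 0.        ]
lead right end top [[ 0.348 -0.549  0.03 ]
 [ 0.326 -0.596  0.03 ]]
0.38
[[0.389, 0.145, 0.097], [0.388, 0.079, 0.229], [0.387, 0.023, 0.322], [0.386, -0.028, 0.372], [0.385, -0.078, 0.402], [0.385, -0.127, 0.417], [0.384, -0.183, 0.393], [0.383, -0.25, 0.335], [0.382, -0.334, 0.232], [0.38, -0.446, 0.075], [0.378, -0.611, -0.19], [0.375, -0.778, -0.403]]
0.4
[[0.389, 0.145, 0.093], [0.39, 0.079, 0.21], [0.391, 0.022, 0.293], [0.392, -0.032, 0.333], [0.393, -0.084, 0.355], [0.394, -0.137, 0.36], [0.395, -0.198, 0.323], [0.397, -0.273, 0.247], [0.399, -0.37, 0.115], [0.401, -0.503, -0.089], [0.405, -0.71, -0.443], [0.409, -0.931, -0.758]]
0.42
[[0.39, 0.145, 0.088], [0.393, 0.079, 0.191], [0.396, 0.021, 0.263], [0.399, -0.035, 0.293], [0.402, -0.09, 0.305], [0.405, -0.148, 0.299], [0.408, -0.215, 0.247], [0.412, -0.299, 0.148], [0.418, -0.412, -0.021], [0.426, -0.572, -0.287], [0.44, -0.837, -0.77], [0.455, -1.145, -1.252]]
cab [[0.614 0.448 0.167]
 [0.575 0.169 0.167]] [[0.58  0.448 0.167]
 [0.551 0.155 0.167]]
tub [[ 0.553  0.079  0.143]
 [ 0.539 -0.166  0.143]] [[ 0.541  0.077  0.143]
 [ 0.53  -0.176  0.143]]
```

```bash
python3 - <<'E'
from h import *
w2,t0=load('w2'),load('top0')
def red(c,roi):
    x0,y0,x1,y1=roi; h=cv2.cvtColor(c['img'],cv2.COLOR_BGR2HSV); m=cv2.inRange(h,(0,90,30),(12,255,190))[y0:y1,x0:x1]; v,u=np.where(m); return np.c_[u+x0,v+y0]
a=red(w2,(290,90,345,285)); rows=range(96,284,12); a=np.array([[a[a[:,1]==r,0].mean(),r] for r in rows if (a[:,1]==r).any()])
b=red(t0,(282,205,420,246)); b=np.array([[u,b[b[:,0]==u,1].mean()] for u in np.unique(b[:,0])])
o1,d1=ray(w2,a); o2,d2=ray(t0,b)
for p,d in zip(a,d1):
    n=np.cross(d,d2); dist=np.abs(n@(o2-o1))/np.linalg.norm(n,axis=1); i=dist.argmin()
    s=np.linalg.lstsq(np.c_[d,-d2[i]],o2-o1,rcond=None)[0]; print(p.round(0),(o1+d*s[0]).round(3),dist[i].round(4), (o1+d*(.08-o1[2])/d[2]).round(3))
E
```

```text
[298.  96.] [0.388 0.163 0.007] 0.0003 [0.393 0.158 0.08 ]
[300. 108.] [0.395 0.14  0.07 ] 0.0008 [0.396 0.14  0.08 ]
[300. 120.] [0.397 0.122 0.092] 0.0006 [0.396 0.122 0.08 ]
[301. 132.] [0.399 0.104 0.107] 0.0016 [0.397 0.103 0.08 ]
[302. 144.] [0.402 0.087 0.12 ] 0.0012 [0.4   0.084 0.08 ]
[304. 156.] [0.404 0.071 0.133] 0.0011 [0.401 0.064 0.08 ]
[305. 168.] [0.407 0.055 0.143] 0.0008 [0.403 0.044 0.08 ]
[306. 180.] [0.409 0.038 0.149] 0.0003 [0.406 0.024 0.08 ]
[308. 192.] [0.412 0.023 0.158] 0.0002 [0.408 0.003 0.08 ]
[310. 204.] [0.414 0.004 0.155] 0.0 [ 0.411 -0.019  0.08 ]
[312. 216.] [ 0.417 -0.012  0.162] 0.0012 [ 0.414 -0.04   0.08 ]
[314. 228.] [ 0.42  -0.031  0.163] 0.0004 [ 0.418 -0.063  0.08 ]
[315. 240.] [ 0.421 -0.05   0.163] 0.0011 [ 0.42  -0.086  0.08 ]
[316. 252.] [ 0.424 -0.075  0.15 ] 0.0005 [ 0.423 -0.109  0.08 ]
[319. 264.] [ 0.428 -0.099  0.146] 0.0005 [ 0.428 -0.134  0.08 ]
[322. 276.] [ 0.433 -0.13   0.13 ] 0.0009 [ 0.433 -0.159  0.08 ]
```

Lead, cabinet, tub and upright clearances decide the grasps. I'll take the large tube first, gripped 25 mm left of its middle, which keeps the gripper body clear of the lead.

>>> move_arm(rows=[[0, 0, 0.026, 14, -41, -55, 0.5], [0, 0, 0.026, 14.5, -41.5, -55, 0.5], [0, 0, 0, 0, 0, -60, 0.5], [0, 0, 0, 0, 0, -60, 0.5], [0, 0, 0, 0, 0, -60, 0.5]], grip_force=40)

```text
clock: 3.42
ee_pos: [0.4573, 0.2032, 0.1788]
tcp_rot: [0.69, 0.724, -0.001, 0.001]
contact_force: [0.6, -0.0, -0.7]
grip_width: 0.502
grasp_force: 0.0
```

>>> move_arm(rows=[[0, 0, 0, 0, 0, -60, 0.5], [0, 0, 0, 0, 0, -50, 0.5], [0, 0, 0, 0, 0, -25, 0.5], [0, 0, 0, 0, 0, -18, 0.5], [0, 0, 0, 0, 0, 0, 0.5]])

```text
clock: 4.05
ee_pos: [0.4564, 0.204, 0.0267]
tcp_rot: [0.689, 0.725, -0.002, 0.001]
contact_force: [-0.4, -0.7, 0.5]
grip_width: 0.502
grasp_force: 0.0
```

```bash
python3 - <<'E'
from h import *
c=cap('wrist','w4'); s=robot.get_state(); print(s['clock'],s['ee_pos'],s['tcp_rot'],s['contact_force'],s['grip_width'])
# predicted pixel of large tube top edges / tcp
P=proj(c,[[.446,.233,.025],[.469,.233,.025],[.476,.115,.025],[.452,.114,.025],[.460,.1985,.016]]);print(P.round(0))
E
```

```text
4.1 [0.45672419 0.2048747  0.02755425] [ 0.68861974  0.72512148 -0.00102473  0.00080107] [-0.03805581  0.11266957  1.05526716] 0.502616590536669
[[305. 201.]
 [349. 203.]
 [345. 378.]
 [308. 378.]
 [327. 254.]]
```

View pics/w4.png

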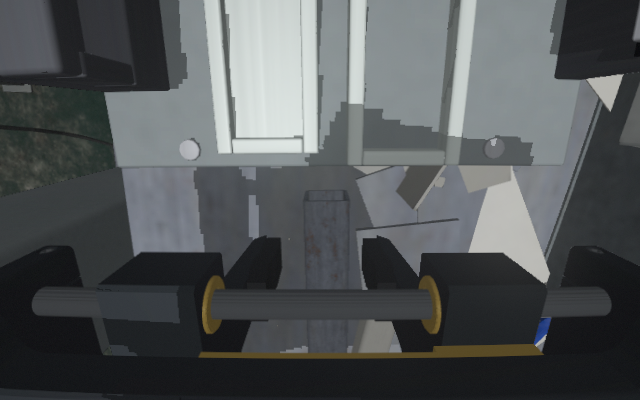

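The picture shows the large tube (columns 305–349) between the open fingers, its left end at row ~195 as predicted. I'll go the last 12 mm down and close.

>>> move_arm(rows=[[0, 0, 0, 3, -5, -12, 0.5], [0, 0, 0, 0, 0, 0, 0.5], [0, 0, 0, 0, 0, 0, 0.1], [0, 0, 0, 0, 0, 0, 0.1], [0, 0, 0, 0, 0, 0, 0.1]], grip_force=40)

```text
clock: 4.72
ee_pos: [0.4593, 0.2031, 0.016]
tcp_rot: [0.687, 0.726, 0.0, 0.0]
contact_force: [0.2, -0.9, 1.4]
grip_width: 0.278
grasp_force: 40.0
```

>>> move_arm(rows=[[0, 0, 0, 0, 0, 0, 0.1], [0, 0, 0, 0, 0, 0, 0.1]])

```text
clock: 4.97
ee_pos: [0.4592, 0.2031, 0.0159]
tcp_rot: [0.687, 0.726, 0.0, 0.0]
contact_force: [0.3, -0.0, 3.8]
grip_width: 0.277
grasp_force: 40.0
```

>>> move_arm(rows=[[0, 0, 0, 0, 0, 50, 0.1], [0, 0, 0, 0, 0, 54, 0.1], [0, 0, 0, 7, 52, 0, 0.1], [0, 0, 0, 7, 52, 0, 0.1], [0.01, -0.174, 0, 6, 53, 0, 0.1]])

```text
clock: 5.6
ee_pos: [0.4836, 0.359, 0.1187]
tcp_rot: [0.688, 0.72, 0.065, 0.06]
contact_force: [0.7, -0.3, -2.0]
grip_width: 0.275
grasp_force: 40.0
```

>>> move_arm(rows=[[0, 0, 0, 0, 0, 0, 0.1], [0, 0, 0, 0, 0, 0, 0.1]])

```text
clock: 5.85
ee_pos: [0.4778, 0.3593, 0.1191]
tcp_rot: [0.684, 0.725, 0.062, 0.06]
contact_force: [0.2, -0.2, -0.7]
grip_width: 0.282
grasp_force: 40.0
```

```bash
python3 - <<'E'
from h import *
c=cap('wrist','w5');s=robot.get_state(); print(s['clock'],s['ee_pos'].round(4),Rn.from_quat(s['tcp_rot']).as_matrix().round(3).tolist(),s['contact_force'],s['grip_width'])
E
```

```text
5.9 [0.4792 0.3575 0.1191] [[-0.054, 0.984, 0.171], [0.999, 0.054, 0.007], [-0.003, 0.171, -0.985]] [ 0.14364328 -0.18406673 -0.64173974] 0.2746604221759174
```

>>> move_arm(rows=[[0, 0, 0, 0, 1, -35, 0.1], [0, 0, 0, 0, 0, -14, 0.1], [0, 0, 0, 0, 0, -5, 0.1], [0, 0, 0, 0, 0, 0, 0.1]])

```text
clock: 6.4
ee_pos: [0.4797, 0.3597, 0.0657]
tcp_rot: [0.685, 0.723, 0.063, 0.059]
contact_force: [-0.3, -0.2, -0.7]
grip_width: 0.275
grasp_force: 40.0
```

```bash
python3 - <<'E'
from h import *
c=cap('wrist','w6');s=robot.get_state(); print(s['clock'],s['ee_pos'].round(4),s['contact_force'].round(1),s['torque'].round(2))
E
```

```text
6.45 [0.4797 0.3601 0.0661] [ 0.   0.5 -1.6] [-0.04  0.13  0.  ]
```

>>> move_arm(rows=[[0, 0, 0, 0, 0, -1, 0.1], [0, 0, 0, 0, 0, 0, 0.4], [0, 0, 0, 0, 0, 0, 0.4], [0, 0, 0, 0, 0, 0, 0.4]])

```text
clock: 6.95
ee_pos: [0.4792, 0.3604, 0.0648]
tcp_rot: [0.685, 0.724, 0.063, 0.059]
contact_force: [0.2, -0.8, -0.1]
grip_width: 0.4
grasp_force: 0.0
```

>>> move_arm(rows=[[0, 0, 0, 0, 0, 10, 0.4], [0, 0, 0, 0, 0, 40, 0.4], [-0.01, 0.174, 0, 0, -40, 60, 0.4], [0, 0, 0, 0, -60, 60, 0.4], [0, 0, 0, 0, -40, 30, 0.4]])

```text
clock: 7.58
ee_pos: [0.4826, 0.2456, 0.2313]
tcp_rot: [0.69, 0.724, 0.012, 0.017]
contact_force: [-0.1, -0.0, -0.3]
grip_width: 0.402
grasp_force: 0.0
```

```bash
python3 - <<'E'
from h import *
robot.get_state(); c=cap('wrist','w7');s=robot.get_state(); print(s['clock'],s['ee_pos'].round(4),s['tcp_rot'].round(3),s['contact_force'].round(1))
# profile across large pocket along cradle x at several cradle y, at height z=.071 (tube top) 
ex=np.array([.9984,.0558]);ey=np.array([-.0558,.9984]);O=np.array([.4585,.3298])
g=cv2.cvtColor(c['img'],cv2.COLOR_BGR2GRAY)
for yy in(-.05,-.025,0.025,.05):
    xs=np.arange(-.004,.054,.002); P=np.c_[O+np.outer(xs,ex)+yy*ey,np.full(len(xs),.071)]
    p=proj(c,P); print(yy,p[0].round(),[int(cv2.getRectSubPix(g,(1,1),tuple(map(float,q)))[0,0]) for q in p])
for xx in(.024,):
    ys=np.arange(-.076,.0761,.004); P=np.c_[O+np.outer(ys,ey)+xx*ex,np.full(len(ys),.071)]
    p=proj(c,P); print(xx,p[0].round(),[int(cv2.getRectSubPix(g,(1,1),tuple(map(float,q)))[0,0]) for q in p])
E
```

```text
7.625 [0.4841 0.2395 0.2335] [0.692 0.722 0.011 0.02 ] [-1.4 -5.   1.4]
-0.05 [292. 153.] [173, 171, 169, 152, 157, 157, 105, 110, 110, 95, 96, 99, 103, 101, 97, 96, 96, 96, 97, 93, 95, 101, 149, 156, 145, 109, 108, 108, 108]
-0.025 [292. 128.] [172, 172, 172, 220, 244, 236, 134, 172, 167, 141, 132, 133, 109, 106, 102, 106, 105, 103, 108, 103, 95, 104, 153, 160, 145, 110, 110, 111, 111]
0.025 [290.  76.] [174, 174, 173, 214, 245, 238, 142, 172, 153, 147, 162, 169, 162, 166, 171, 166, 162, 163, 163, 163, 136, 154, 239, 242, 195, 170, 171, 171, 170]
0.05 [289.  47.] [171, 170, 170, 210, 242, 231, 154, 169, 139, 151, 161, 165, 167, 159, 155, 158, 148, 161, 165, 161, 125, 154, 236, 238, 195, 167, 168, 167, 166]
0.024 [320. 177.] [143, 143, 153, 148, 105, 96, 98, 101, 103, 104, 103, 106, 103, 131, 165, 169, 167, 168, 168, 170, 172, 175, 176, 175, 176, 171, 177, 171, 169, 162, 168, 158, 165, 163, 151, 236, 215, 213, 212]
```

The large tube sits centred in its pocket: tube edges at cradle x 12.5 to 36, y ±60. Next, level the tool and go for the small tube.

```bash
cat >> h.py <<'E'
def lv(yaw):
    s=robot.get_state(); R=Rn.from_quat(s['tcp_rot']).as_matrix(); a=np.radians(yaw)
    y=np.array([np.cos(a),np.sin(a),0]); z=np.array([0,0,-1.]); T=np.c_[np.cross(y,z),y,z]
    print('p',s['ee_pos'].round(4),'turn',Rn.from_matrix(T@R.T).as_rotvec().round(3),'clk',s['clock'],'F',s['contact_force'].round(1),'g',s['grip_width'])
E
python3 -c "
from h import *
lv(3.2);lv(-15)"
```

```text
p [0.4841 0.2395 0.2335] turn [0.011 0.044 0.014] clk 7.625 F [-1.4 -5.   1.4] g 0.40443993378048293
p [0.4841 0.2395 0.2335] turn [ 0.018  0.042 -0.304] clk 7.625 F [-1.4 -5.   1.4] g 0.40443993378048293
```

>>> move_arm(rows=[[0, 0, -0.155, 6, -45, 0, 0.45], [0, 0, -0.155, 6, -45, -30, 0.45], [0, 0, 0, 0, 0, -30, 0.45], [0, 0, 0, 0, 0, 0, 0.45]])

```text
clock: 8.12
ee_pos: [0.4927, 0.1562, 0.168]
tcp_rot: [0.793, 0.609, 0.007, 0.018]
contact_force: [0.9, 0.3, 0.8]
grip_width: 0.45
grasp_force: 0.0
```

```bash
python3 -c "
from h import *
c=cap('wrist','w8'); lv(-15)
m=cv2.inRange(c['img'],(110,120,120),(255,255,255))
print(proj(c,[[.488,.165,.02],[.508,.161,.02],[.495,.056,.02],[.476,.057,.02]]).round())
g=cv2.cvtColor(c['img'],cv2.COLOR_BGR2GRAY)
for r in range(120,260,15): print(r,g[r,270:380:4].tolist())
"
```

```text
p [0.4935 0.1575 0.1691] turn [ 0.018  0.034 -0.002] clk 8.175 F [0.9 0.1 0.9] g 0.4528091398045071
[[310. 181.]
 [330. 180.]
 [342. 271.]
 [325. 274.]]
120 [137, 156, 155, 153, 153, 150, 148, 149, 144, 143, 140, 138, 134, 143, 140, 143, 143, 146, 151, 144, 142, 140, 214, 215, 215, 215, 215, 215]
135 [92, 96, 100, 101, 100, 100, 140, 145, 145, 139, 136, 136, 138, 137, 138, 142, 145, 142, 146, 146, 138, 136, 207, 215, 216, 217, 216, 215]
150 [96, 91, 143, 146, 151, 100, 147, 150, 149, 145, 123, 137, 139, 141, 140, 139, 145, 146, 145, 144, 146, 145, 144, 214, 217, 217, 215, 216]
165 [94, 96, 117, 147, 146, 96, 97, 98, 144, 146, 146, 142, 140, 141, 141, 143, 143, 140, 142, 146, 145, 145, 147, 145, 146, 148, 199, 214]
180 [97, 96, 141, 95, 126, 91, 97, 92, 96, 97, 136, 149, 148, 152, 151, 142, 145, 144, 144, 146, 133, 146, 148, 150, 150, 151, 149, 150]
195 [147, 147, 147, 150, 151, 104, 93, 97, 93, 98, 98, 147, 151, 151, 151, 144, 145, 145, 143, 146, 147, 144, 149, 152, 148, 147, 145, 146]
210 [92, 94, 97, 98, 94, 93, 93, 96, 97, 97, 96, 108, 152, 151, 152, 152, 100, 99, 102, 102, 103, 102, 116, 148, 146, 146, 146, 146]
225 [93, 92, 97, 95, 96, 96, 94, 88, 89, 83, 86, 89, 143, 153, 152, 152, 144, 102, 99, 102, 103, 100, 100, 98, 146, 144, 143, 144]
240 [40, 38, 39, 40, 98, 95, 96, 97, 95, 89, 95, 92, 91, 152, 152, 151, 152, 99, 99, 102, 102, 155, 103, 43, 44, 44, 45, 47]
255 [38, 38, 36, 34, 95, 95, 94, 94, 92, 91, 97, 97, 98, 136, 148, 149, 150, 143, 101, 99, 98, 153, 41, 40, 42, 43, 42, 42]
```

>>> move_arm(rows=[[0.018, 0.034, 0, 2, -7, -40, 0.45], [0, 0, 0, 0, 0, -45, 0.45], [0, 0, 0, 0, 0, -45, 0.45], [0, 0, 0, 0, 0, -15, 0.45], [0, 0, 0, 0, 0, 0, 0.45]])

```text
clock: 8.8
ee_pos: [0.4959, 0.1497, 0.0239]
tcp_rot: [0.793, 0.609, -0.0, 0.001]
contact_force: [-0.5, -3.2, -0.4]
grip_width: 0.45
grasp_force: 0.0
```

```bash
python3 -c "
from h import *
lv(-15)"
```

```text
p [0.4959 0.1497 0.0239] turn [ 0.002  0.    -0.   ] clk 8.8 F [-0.5 -3.2 -0.4] g 0.4502799275455021
```

>>> move_arm(rows=[[0, 0, 0, 0, 0, -14, 0.45], [0, 0, 0, 0, 0, 0, 0.45], [0, 0, 0, 0, 0, 0, 0.05], [0, 0, 0, 0, 0, 0, 0.05], [0, 0, 0, 0, 0, 0, 0.05]], grip_force=45)

```text
clock: 9.43
ee_pos: [0.496, 0.1499, 0.0103]
tcp_rot: [0.793, 0.609, 0.001, 0.0]
contact_force: [0.8, -3.1, 1.6]
grip_width: 0.224
grasp_force: 42.3
```

>>> move_arm(rows=[[0, 0, 0, 0, 0, 0, 0.05], [0, 0, 0, 0, 0, 0, 0.05]])

```text
clock: 9.68
ee_pos: [0.4961, 0.1499, 0.0102]
tcp_rot: [0.793, 0.609, 0.001, 0.001]
contact_force: [0.7, -3.7, 5.9]
grip_width: 0.228
grasp_force: 42.3
```

>>> move_arm(rows=[[0, 0, 0, 0, 0, 30, 0.05], [0, 0, 0, 0, 0, 50, 0.05], [0, 0, 0, 0, 0, 50, 0.05], [0, 0, 0.08, -17, 54, 0, 0.05], [0, 0, 0.08, -18, 54, 0, 0.05]])

```text
clock: 10.3
ee_pos: [0.4607, 0.2602, 0.1406]
tcp_rot: [0.741, 0.671, 0.002, -0.0]
contact_force: [0.4, 1.2, -1.8]
grip_width: 0.225
grasp_force: 42.4
```

>>> move_arm(rows=[[0, 0, 0.08, -17, 54, 0, 0.05], [0, 0, 0.078, -18, 54, 0, 0.05], [0, 0, 0, 0, 0, 0, 0.05], [0, 0, 0, 0, 0, 0, 0.05]])

```text
clock: 10.8
ee_pos: [0.4251, 0.3659, 0.1394]
tcp_rot: [0.686, 0.728, -0.0, 0.0]
contact_force: [0.4, -0.8, -0.6]
grip_width: 0.224
grasp_force: 42.4
```

```bash
python3 - <<'E'
from h import *
c=cap('wrist','w9');lv(3.2)
# check where held tube's near (left) end is: project expected end corners
s=robot.get_state();R=Rn.from_quat(s['tcp_rot']).as_matrix();p=s['ee_pos']
ax=R[:,0] if R[1,0]>0 else -R[:,0]
g=cv2.cvtColor(c['img'],cv2.COLOR_BGR2GRAY)
L=np.arange(0,.031,.002); P=[p+ax*l+[0,0,.0098] for l in L]; q=proj(c,P); print(q[0],q[-1])
print([(round(l*1000),int(g[int(round(v)),int(round(u))])) for l,(u,v) in zip(L,q)])
E
```

```text
p [0.4258 0.3649 0.1394] turn [ 0.001  0.001 -0.001] clk 10.85 F [ 0.7 -0.2 -1.3] g 0.23207326809730722
[323.14023319 264.40245216] [323.42279748 208.91762866]
[(0, 148), (2, 148), (4, 149), (6, 148), (8, 149), (10, 149), (12, 149), (14, 149), (16, 147), (18, 150), (20, 150), (22, 149), (24, 134), (26, 151), (28, 151), (30, 151)]
```

```bash
python3 - <<'E'
from h import *
c=load('w9');i=c['img'].astype(int)
for r in range(196,266,4): print(r,[ '%d'%i[r,u].mean()+('b' if i[r,u,0]-i[r,u,2]>4 else 'y' if i[r,u,2]-i[r,u,0]>4 else '') for u in range(290,358,4)])
E
```

```text
196 ['176b', '175b', '122', '151', '135', '151', '154b', '155b', '153b', '153b', '152', '154', '151', '151', '151b', '107b', '108b']
200 ['175b', '174b', '123b', '151', '135', '151', '154', '154', '152', '152', '152', '154', '152b', '151b', '146', '107b', '107b']
204 ['124b', '173b', '126b', '151', '136', '151b', '154b', '153', '153', '152', '152', '153', '150', '151', '145', '107b', '107b']
208 ['107b', '107b', '124b', '152b', '130', '150b', '153', '153', '151', '151', '151', '152', '150', '150', '142', '107b', '107b']
212 ['108b', '108b', '123b', '151', '129', '150', '153', '153', '151', '151', '150', '152', '147', '151', '140b', '108b', '107b']
216 ['107b', '107b', '118b', '151', '130', '149', '152', '152', '150', '150', '150b', '151', '145', '151', '137b', '106b', '107b']
220 ['170b', '167b', '155b', '150', '131', '149', '152', '152', '150', '150', '143', '148', '146', '150', '133b', '107b', '105b']
224 ['171b', '172b', '164b', '124', '136', '144', '146y', '146', '147', '147', '147y', '113', '145', '151b', '131b', '105b', '105b']
228 ['171b', '172b', '163b', '117', '141', '148y',
[... 495 characters left out ...]
6y', '147', '146', '148', '146', '148y', '147y', '149y', '146y', '121', '43', '45', '43', '42']
248 ['43', '43', '43', '110', '148y', '147', '148', '146', '148y', '146', '148', '146y', '127', '43', '43', '43', '42']
252 ['42', '42', '42', '97', '147y', '147', '148y', '147y', '147y', '147y', '148', '146y', '132', '42', '42', '43', '41']
256 ['40', '42', '42', '94', '146', '147y', '148y', '147', '147', '147y', '148', '146y', '133', '40', '42', '42', '39']
260 ['41', '42', '40', '88', '145y', '147y', '148y', '147', '146', '147y', '148y', '147y', '138y', '41', '40', '41', '40']
264 ['40', '40', '40', '55', '142', '147y', '148y', '147', '147', '147y', '148y', '147', '140', '39', '39', '40', '40']
```

>>> move_arm(rows=[[0, 0, 0, 1, 3, -40, 0.05], [0, 0, 0, 0, 0, -25, 0.05], [0, 0, 0, 0, 0, -9, 0.05], [0, 0, 0, 0, 0, -3, 0.05], [0, 0, 0, 0, 0, 0, 0.05]])

```text
clock: 11.48
ee_pos: [0.4266, 0.3683, 0.0632]
tcp_rot: [0.687, 0.727, -0.0, 0.0]
contact_force: [-1.8, -1.1, -1.1]
grip_width: 0.224
grasp_force: 43.8
```

```bash
python3 -c "
from h import *
lv(3.2)"
```

```text
p [0.4266 0.3683 0.0632] turn [ 0.  0. -0.] clk 11.475 F [-1.8 -1.1 -1.1] g 0.2235661134735352
```

>>> move_arm(rows=[[0, 0, 0, 0, 0, -1.5, 0.05], [0, 0, 0, 0, 0, 0, 0.32], [0, 0, 0, 0, 0, 0, 0.32], [0, 0, 0, 0, 0, 0, 0.32]])

```text
clock: 11.98
ee_pos: [0.4274, 0.3694, 0.0618]
tcp_rot: [0.687, 0.727, 0.001, 0.0]
contact_force: [-0.4, 0.6, -0.8]
grip_width: 0.326
grasp_force: 0.0
```

>>> move_arm(rows=[[0, 0, 0, 0, 0, 20, 0.32], [0, 0, 0, 0, 0, 50, 0.32], [0, 0, 0, 0, -60, 50, 0.32], [0, 0, 0, 0, -60, 50, 0.32], [0, 0, 0, 0, 0, 0, 0.32]])

```text
clock: 12.6
ee_pos: [0.4289, 0.2695, 0.2136]
tcp_rot: [0.689, 0.725, 0.002, 0.002]
contact_force: [0.3, 0.3, -0.9]
grip_width: 0.322
grasp_force: 0.0
```

```bash
python3 - <<'E'
from h import *
c=cap('wrist','w10');lv(3.2)
ex=np.array([.9984,.0558]);ey=np.array([-.0558,.9984]);O=np.array([.4585,.3298])
g=cv2.cvtColor(c['img'],cv2.COLOR_BGR2GRAY)
f=lambda P:[int(cv2.getRectSubPix(g,(1,1),tuple(map(float,q)))[0,0]) for q in proj(c,P)]
for yy in(-.045,-.02,0.02,.045):
    xs=np.arange(-.054,-.005,.002); print(yy,f(np.c_[O+np.outer(xs,ex)+yy*ey,np.full(len(xs),.071)]))
    xs=np.arange(0.006,.046,.002); print('  L',f(np.c_[O+np.outer(xs,ex)+yy*ey,np.full(len(xs),.071)]))
ys=np.arange(-.07,.0701,.004)
for xx in (-.03,.024): print(xx,f(np.c_[O+np.outer(ys,ey)+xx*ex,np.full(len(ys),.071)]))
E
```

```text
p [0.4281 0.2718 0.2126] turn [-0.001  0.004  0.002] clk 12.65 F [ 0.2  0.2 -0.3] g 0.3175637623015624
-0.045 [169, 170, 194, 229, 157, 144, 153, 150, 150, 139, 150, 152, 152, 153, 153, 153, 154, 153, 139, 148, 156, 137, 108, 108, 107]
  L [104, 107, 87, 72, 89, 95, 94, 97, 96, 98, 97, 96, 93, 93, 94, 98, 141, 155, 122, 105]
-0.02 [172, 173, 174, 205, 159, 151, 155, 152, 142, 147, 156, 157, 157, 157, 156, 156, 156, 151, 136, 157, 158, 147, 111, 111, 111]
  L [109, 108, 83, 76, 94, 98, 100, 100, 98, 97, 99, 96, 93, 95, 92, 92, 151, 158, 127, 109]
0.02 [177, 176, 187, 241, 238, 204, 244, 237, 208, 240, 243, 242, 241, 240, 240, 238, 233, 186, 158, 238, 237, 198, 174, 173, 123]
  L [115, 112, 85, 86, 96, 105, 105, 103, 106, 109, 108, 104, 100, 99, 102, 99, 219, 225, 176, 167]
0.045 [178, 177, 185, 239, 239, 224, 241, 212, 224, 242, 242, 241, 239, 238, 238, 238, 216, 170, 193, 235, 235, 197, 172, 173, 173]
  L [167, 158, 96, 119, 151, 159, 161, 162, 162, 160, 155, 155, 158, 157, 154, 142, 238, 234, 157, 166]
-0.03 [151, 139, 155, 152, 151, 152, 152, 152, 153, 154, 154, 155, 157, 157, 158, 159, 160, 163, 242, 242, 242, 242, 242, 241, 240, 239, 239, 240, 239, 239, 239, 238, 185, 243, 174, 214]
0.024 [123, 153, 132, 94, 95, 93, 97, 98, 99, 97, 98, 97, 97, 99, 99, 98, 98, 101, 104, 106, 108, 110, 110, 106, 141, 170, 161, 160, 164, 150, 150, 164, 158, 136, 231, 213]
```

Both tubes are seated, with edges where they should be. Now up and over to look closely at the probable channel right of the tub.

>>> move_arm(rows=[[0, 0, 0, 0, -30, 55, 1], [0, 0, 0, 10, -50, 40, 1], [0, 0, -0.05, 12, -58, 40, 1], [0, 0, -0.05, 14, -60, 15, 1], [0, 0, -0.05, 14, -60, 0, 1]])

```text
clock: 13.28
ee_pos: [0.4764, 0.0251, 0.3555]
tcp_rot: [0.739, 0.674, 0.002, 0.001]
contact_force: [0.5, -0.1, -0.5]
grip_width: 0.861
grasp_force: 0.0
```

>>> move_arm(rows=[[0, 0, -0.05, 14, -60, 0, 1], [0, 0, 0, 14, -60, 0, 1], [0, 0, 0, 14, -60, 0, 1], [0, 0, 0, 0, -40, 0, 1], [0, 0, 0, 0, 0, 0, 1]])

```text
clock: 13.9
ee_pos: [0.5172, -0.1981, 0.3528]
tcp_rot: [0.758, 0.653, -0.0, -0.0]
contact_force: [0.3, 0.7, -0.5]
grip_width: 1.001
grasp_force: 0.0
```

```bash
python3 - <<'E'
from h import *
c=cap('wrist','w11');lv(-8.6)
print(proj(c,[[.55,-.2,.012],[.55,-.4,.012],[.60,-.2,.012],[.6,-.4,.012]]).round())
d=c['img'][110:300,240:560]; cv2.imwrite('pics/w11c.png',cv2.resize(d,None,fx=2.5,fy=2.5,interpolation=cv2.INTER_CUBIC))
E
```

```text
p [ 0.5174 -0.1951  0.3533] turn [-0.002  0.    -0.006] clk 13.95 F [-0.7 -0.2  0.1] g 0.9975822493082906
[[341. 161.]
 [355. 267.]
 [371. 156.]
 [382. 264.]]
```

View pics/w11c.png

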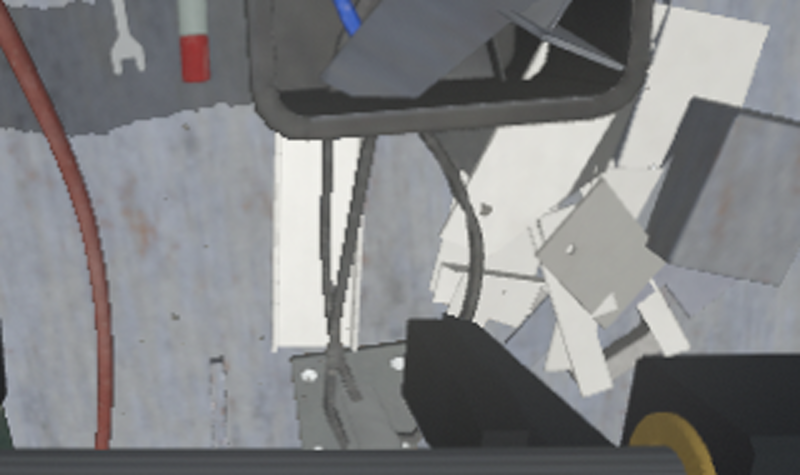

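The white piece at crop x 273–362 is 59 mm wide with folded edges, like the channel, but its far end is hidden by the tub rim. I'll check its heights and extent numerically.

```bash
python3 - <<'E'
from h import *
w11,w1,t0=load('w11'),load('w1'),load('top0')
def tri(obs):
    A=[];b=[]
    for c,p in obs:
        o,d=ray(c,[p]); d=d[0]/np.linalg.norm(d[0]); M=np.eye(3)-np.outer(d,d); A.append(M); b.append(M@o)
    X=np.linalg.solve(sum(A),sum(b)); return X.round(4),[ (proj(c,X)[0]-p).round(1).tolist() for c,p in obs]
print(tri([(w11,(349.2,250)),(w1,(375,252.7)),(t0,(436.2,194))]))
for z in(0,.012): print('w11 visible',z,plane(w11,[(349,165),(349,250),(384,165),(383,250)],z).round(3).tolist())
# sharper: what the rim hides
print('tub rim right',plane(w11,[(349,164),(384,163)],.143).round(3).tolist(), plane(t0,[(390,150),(390,185)],.143).round(3).tolist())
i=w11['img'].astype(int)
for r in(180,200,215,235,246): print(r,[int(v) for v in i[r,344:392].mean(1)])
E
```

```text
(array([ 5.453e-01, -3.689e-01, -2.000e-04]), [[0.5, -0.5], [-1.6, 0.6], [-0.3, -0.6]])
w11 visible 0 [[0.563, -0.211, -0.0], [0.544, -0.37, 0.0], [0.623, -0.22, 0.0], [0.607, -0.379, -0.0]]
w11 visible 0.012 [[0.562, -0.209, 0.012], [0.543, -0.364, 0.012], [0.62, -0.218, 0.012], [0.605, -0.373, 0.012]]
tub rim right [[0.553, -0.186, 0.143], [0.595, -0.191, 0.143]] [[0.664, -0.193, 0.143], [0.547, -0.184, 0.143]]
180 [156, 158, 158, 159, 157, 171, 213, 230, 225, 238, 238, 238, 238, 237, 237, 237, 236, 235, 235, 235, 235, 237, 237, 236, 204, 83, 91, 90, 95, 194, 235, 235, 235, 235, 235, 234, 234, 198, 84, 89, 95, 97, 94, 92, 126, 145, 145, 146]
200 [154, 156, 156, 156, 155, 184, 218, 226, 231, 234, 233, 233, 233, 233, 233, 234, 234, 234, 233, 233, 235, 234, 233, 203, 88, 93, 93, 88, 191, 233, 233, 233, 232, 233, 201, 85, 94, 94, 93, 96, 163, 176, 149, 150, 151, 151, 150, 150]
215 [154, 157, 160, 160, 150, 197, 223, 216, 236, 235, 235, 234, 234, 234, 233, 233, 232, 232, 231, 232, 231, 231, 231, 231, 202, 90, 96, 97, 191, 232, 232, 199, 87, 97, 100, 99, 101, 120, 179, 209, 187, 141, 142, 143, 146, 148, 147, 147]
235 [156, 154, 153, 156, 157, 197, 224, 223, 233, 232, 231, 230, 230, 230, 229, 229, 229, 229, 229, 230, 230, 230, 230, 230, 229, 197, 88, 96, 86, 88, 98, 98, 92, 190, 228, 223, 193, 167, 198, 186, 148, 150, 150, 148, 148, 149, 148, 145]
246 [155, 155, 155, 153, 157, 199, 223, 222, 229, 229, 229, 228, 229, 228, 229, 229, 229, 228, 227, 227, 228, 228, 227, 227, 228, 228, 229, 197, 105, 106, 101, 99, 193, 228, 228, 215, 165, 194, 204, 162, 150, 150, 153, 155, 156, 156, 152, 149]
```

```bash
python3 - <<'E'
from h import *
w11,w1,t0=load('w11'),load('w1'),load('top0')
# cable A (left one): columns in w11 & w1 per row; cable in t0 per column -> closest-ray matching
def dark(c,roi,lo,hi,axis):
    x0,y0,x1,y1=roi; g=c['img'][y0:y1,x0:x1].mean(2); return g
o2,_=ray(t0,[[0,0]])
g=t0['img'].mean(2)
T=[]
for u in range(393,434,2):
    col=g[170:195,u]; T.append((u,[int(x) for x in col]))
for u,col in T[::3]: print(u,col)
g=w11['img'].mean(2)
def cen(r,a,b):
    s=g[r,a:b]; k=np.where(s<130)[0]; return a+k.mean() if len(k) else None
for r in(170,180,190,200,210,220,230,240): print(r, cen(r,364,374), cen(r,374,388))
E
```

```text
393 [121, 55, 135, 153, 234, 253, 250, 254, 212, 45, 223, 254, 249, 247, 247, 247, 247, 247, 250, 235, 171, 142, 145, 153, 155]
399 [150, 110, 63, 48, 110, 224, 250, 252, 228, 107, 47, 222, 253, 249, 247, 247, 247, 248, 249, 252, 211, 122, 154, 150, 144]
405 [148, 144, 118, 74, 52, 225, 254, 250, 253, 211, 41, 221, 253, 249, 248, 247, 247, 247, 246, 251, 241, 168, 129, 136, 141]
411 [146, 147, 148, 147, 110, 50, 227, 255, 251, 254, 213, 30, 220, 253, 248, 248, 248, 248, 247, 247, 250, 215, 137, 152, 149]
417 [137, 135, 139, 136, 151, 131, 77, 52, 223, 255, 210, 37, 220, 253, 248, 247, 247, 247, 248, 248, 251, 248, 188, 143, 156]
423 [131, 143, 149, 146, 133, 204, 189, 82, 43, 225, 214, 39, 218, 253, 247, 247, 247, 248, 248, 248, 248, 250, 212, 135, 156]
429 [139, 137, 137, 141, 142, 136, 176, 226, 178, 74, 75, 63, 223, 253, 248, 247, 246, 246, 246, 246, 247, 249, 238, 169, 136]
170 370.5 385.5
180 370.5 384.5
190 369.5 383.0
200 369.5 381.0
210 369.5 379.0
220 370.0 377.0
230 371.5 375.5
240 372.0 374.5
```

```bash
python3 - <<'E'
from h import *
w11,t0=load('w11'),load('top0')
def match(a,b):
    o1,d1=ray(w11,a)
    bu=np.arange(b[0][0],b[-1][0]+.1,1.); bv=np.interp(bu,[q[0] for q in b],[q[1] for q in b]); o2,d2=ray(t0,np.c_[bu,bv])
    for p,d in zip(a,d1):
        n=np.cross(d,d2); dist=np.abs(n@(o2-o1))/np.linalg.norm(n,axis=1); i=dist.argmin()
        s=np.linalg.lstsq(np.c_[d,-d2[i]],o2-o1,rcond=None)[0]; print(p,(o1+d*s[0]).round(3),bu[i],dist[i].round(4))
match([(370.5,170),(370,180),(369.6,200),(370,220),(371.5,230),(372,240)],[(391,179),(399,179.7),(405,180),(411,181),(417,181),(423,181),(429,180.5),(434,180)])
match([(385.5,170),(384.5,180),(381,200),(377,220),(375.5,230)],[(391,170.7),(399,172.6),(405,173.6),(411,174.8),(417,176.6),(423,177.7),(429,179)])
E
```

```text
(370.5, 170) [ 0.594 -0.219  0.034] 394.0 0.0001
(370, 180) [ 0.592 -0.235  0.033] 399.0 0.0011
(369.6, 200) [ 0.587 -0.267  0.039] 408.0 0.0011
(370, 220) [ 0.585 -0.306  0.027] 419.0 0.0008
(371.5, 230) [ 0.586 -0.325  0.027] 424.0 0.0008
(372, 240) [ 0.584 -0.339  0.036] 429.0 0.0002
(385.5, 170) [ 0.608 -0.212  0.084] 394.0 0.0006
(384.5, 180) [ 0.61  -0.233  0.057] 399.0 0.0006
(381, 200) [ 0.6   -0.261  0.067] 408.0 0.0007
(377, 220) [ 0.591 -0.291  0.072] 417.0 0.0007
(375.5, 230) [ 0.587 -0.308  0.07 ] 422.0 0.0005
```

```bash
python3 - <<'E'
from h import *
t0,s0,w1,w11=[load(n) for n in('top0','side0','w1','w11')]
for z in(.34,.45,.55): print('coil',z,plane(t0,[(486,150),(500,172),(530,172),(563,125),(530,110)],z).round(3)[:,:2].tolist())
# pole line: side view
print('side pole px',proj(s0,[[.6,-.42,0],[.6,-.42,.34],[.6,-.42,.6]]).round())
print('top pole px',proj(t0,[[.6,-.42,0],[.6,-.42,.34],[.6,-.42,.6]]).round())
print(proj(s0,[[.585,-.289,.012],[.596,-.206,.012],[.575,-.372,.012]]).round())
E
```

```text
coil 0.34 [[0.587, -0.426], [0.522, -0.457], [0.518, -0.54], [0.652, -0.653], [0.702, -0.566]]
coil 0.45 [[0.552, -0.381], [0.492, -0.409], [0.489, -0.485], [0.611, -0.588], [0.656, -0.508]]
coil 0.55 [[0.519, -0.34], [0.465, -0.366], [0.462, -0.435], [0.573, -0.529], [0.614, -0.456]]
side pole px [[307. 186.]
 [307. 118.]
 [307.  60.]]
top pole px [[449. 178.]
 [483. 146.]
 [525. 107.]]
[[306. 194.]
 [302. 201.]
 [311. 187.]]
```

>>> move_arm(rows=[[0, 0, 0, -18, -42, -30, 1], [0, 0, 0, -19, -43, -30, 1], [0, 0, 0, 0, 0, -23, 1], [0, 0, 0, 0, 0, 0, 1]])

```text
clock: 14.45
ee_pos: [0.4797, -0.2776, 0.2701]
tcp_rot: [0.755, 0.656, 0.0, -0.002]
contact_force: [0.6, 0.9, 0.4]
grip_width: 0.998
grasp_force: 0.0
```

```bash
python3 - <<'E'
from h import *
c=cap('wrist','w12');lv(-7)
g=cv2.cvtColor(c['img'],cv2.COLOR_BGR2GRAY)
# ortho map at z=.006 : rows y from -.16 to -.39, cols x .53...64, step 5mm/2.5mm
xs=np.arange(.530,.642,.004); ys=np.arange(-.17,-.40,-.006)
for y in ys:
    q=proj(c,np.c_[xs,np.full(len(xs),y),np.full(len(xs),.004)])
    print('%.3f'%y,''.join('%4d'%g[int(v+.5),int(u+.5)] if 0<=u<639.4 and 0<=v<399 else '   .' for u,v in q))
E
```

```text
p [ 0.4809 -0.2775  0.2715] turn [-0.002  0.001  0.017] clk 14.5 F [0.9 0.5 0.7] g 0.9994215203701836
-0.170  159 160 159 156 155 154  53  46  45  45  44  43  42  51  74  85  88  88  89  87  83  85  91  91  95  93  90  95
-0.176  157 161 161 157 154 153 151  45  47  44  44  44  43  43  44  57  76  86  88  86  80  85  86  87  87  85  84  82
-0.182  101 105 105 103 100 101 102 101  97  45  45  45  43  43  43  43  43  44  59  63  65  73  74  80  79  77  81  78
-0.188  102 103 103 101 102 101 100  98  97  96  95  93  92  94  91  90  90  93 147  79  81 136 132 109 130  41  63  41
-0.194   99 102 102 103 103 102 101  99  98  97  96  96  95  94  95  92  91  92  61  81 106 142 145 149 144 143 149 151
-0.200  101 103 102 101 103 101  99  99 100 119 155 119 118 117  98  94  91 145  62  86 149 143 143 142 139 146 131  75
-0.206  101 101 103 100 100 101 100  99  95 153 156 155 156 157 155 157 157 229  66  89 230 229 229 147 167 144  53  78
-0.212   99 101 101  99  98 102  99  99 101 152 155 157 156 156 156 156 157 118  79  88 231 231 230 178 227 132  78  82
-0.218   99 101 101 100  99 101  95  9
[... 2981 characters left out ...]
 152 160 156 158 153 161 166 166 218 217 231 231  71 115 115 132 193 150 155 154 149 151 138 132 138
-0.374  155 159 154 152 152 156 156  92  90  91  91  92  91  89  89 113 116 114 127 147  87 106  85  85  94  83  83  80
-0.380  156 153 151 151 154 155 128 122 126 128 127 124 126 124 127  95 103 106 126 124 126 125 128 130 128 127 127 129
-0.386  154 151 149 147 147 148 125 126 123 171 219 123 126 126 125  95 105 108 123 125 126 124 127 126 125 122 184 219
-0.392  136 155 150 146 144 144 142 124 123 216 228 139 124 124 125  92  98 100 121 123 125 124 123 124 125 122 216 222
-0.398  148 149 150 147 144 144 119 122 124 125 125 124 124 122  94  60  59 103 103 123  77  59 125 125 127 126 127 126
```

The ortho map settles it. The piece runs from y −0.203 to −0.369 (168 mm) and is 61 mm wide with flanges, so it is the channel: centre (0.5855, −0.287), yaw −7.2°. I'll descend on it carefully because of the cables above.

>>> move_arm(rows=[[0, 0, 0.015, 52, -5, 0, 1], [0, 0, 0, 53, -4, 0, 1], [0, 0, 0, 0, 0, -50, 1], [0, 0, 0, 0, 0, -50, 1], [0, 0, 0, 0, 0, -40, 1]])

```text
clock: 15.12
ee_pos: [0.5866, -0.2868, 0.1313]
tcp_rot: [0.75, 0.662, 0.001, 0.001]
contact_force: [-0.1, -0.3, 1.3]
grip_width: 0.997
grasp_force: 0.0
```

>>> move_arm(rows=[[0, 0, 0, 0, 0, -15, 1], [0, 0, 0, 0, 0, -15, 1], [0, 0, 0, 0, 0, -10, 1]])

```text
clock: 15.5
ee_pos: [0.586, -0.2889, 0.0924]
tcp_rot: [0.751, 0.661, 0.001, 0.001]
contact_force: [0.9, -0.8, 0.2]
grip_width: 1.002
grasp_force: 0.0
```

```bash
python3 - <<'E'
from h import *
c=cap('wrist','w13');lv(-7.2)
print(robot.get_state()['qpos'].round(2))
E
```

```text
p [ 0.5851 -0.2889  0.0911] turn [0.    0.001 0.002] clk 15.55 F [ 0.  -0.3 -0.5] g 1.0002012758206855
[ 0.67  0.96 -0.55  1.57  0.65  0.8  -0.28]
```

>>> move_arm(rows=[[0, 0, 0, 0, 1, -20, 1], [0, 0, 0, 0, 0, -15, 1], [0, 0, 0, 0, 0, 0, 1]])

```text
clock: 15.92
ee_pos: [0.5837, -0.2878, 0.0549]
tcp_rot: [0.751, 0.66, -0.0, -0.001]
contact_force: [0.3, -0.3, -0.3]
grip_width: 0.999
grasp_force: 0.0
```

>>> move_arm(rows=[[0, 0, 0, 0, 0, -15, 1], [0, 0, 0, 0, 0, -10, 1], [0, 0, 0, 0, 0, 0, 1]])

```text
clock: 16.3
ee_pos: [0.5841, -0.2879, 0.0305]
tcp_rot: [0.751, 0.66, -0.0, -0.0]
contact_force: [0.8, -0.4, 0.3]
grip_width: 1.0
grasp_force: 0.0
```

>>> move_arm(rows=[[0, 0, 0, 1.5, 0.5, -13, 1], [0, 0, 0, 0, 0, -13, 1], [0, 0, 0, 0, 0, 0, 1]])

```text
clock: 16.68
ee_pos: [0.5853, -0.2872, 0.0041]
tcp_rot: [0.751, 0.66, -0.0, -0.001]
contact_force: [0.8, -0.1, -0.1]
grip_width: 1.001
grasp_force: 0.0
```

>>> move_arm(rows=[[0, 0, 0, 0, 0, 0, 0.6], [0, 0, 0, 0, 0, 0, 0.6], [0, 0, 0, 0, 0, 0, 0.6], [0, 0, 0, 0, 0, 0, 0.6]], grip_force=45)

```text
clock: 17.18
ee_pos: [0.5858, -0.2877, 0.0059]
tcp_rot: [0.751, 0.66, -0.0, 0.0]
contact_force: [-2.0, 0.9, 2.3]
grip_width: 0.684
grasp_force: 45.0
```

Gripped at 60 mm width, so it is the channel. Lifting gently while watching the force.

>>> move_arm(rows=[[0, 0, 0, 0, 0, 10, 0.6], [0, 0, 0, 0, 0, 15, 0.6], [0, 0, 0, 0, 0, 0, 0.6]])

```text
clock: 17.55
ee_pos: [0.5878, -0.2879, 0.0325]
tcp_rot: [0.751, 0.66, 0.001, 0.002]
contact_force: [0.1, -0.1, -2.0]
grip_width: 0.687
grasp_force: 45.0
```

>>> move_arm(rows=[[0, 0, 0, 0, 0, 20, 0.6], [0, 0, 0, 0, 0, 25, 0.6], [0, 0, 0, 0, 0, 0, 0.6]])

```text
clock: 17.92
ee_pos: [0.5882, -0.2879, 0.0783]
tcp_rot: [0.751, 0.66, 0.002, 0.002]
contact_force: [0.2, -0.3, -2.2]
grip_width: 0.684
grasp_force: 45.0
```

Lift weighs 2.2 N: the channel is free, with no cable contact. Carrying it up and over to the cradle while yawing about 100°.

>>> move_arm(rows=[[0, 0, 0, 0, 0, 60, 0.6], [0, 0, 0, 0, 0, 60, 0.6], [0, 0, 0, -5, 10, 60, 0.6], [0, 0, 0.08, -12, 55, 10, 0.6], [0, 0, 0.16, -12, 55, 0, 0.6]])

```text
clock: 18.55
ee_pos: [0.5573, -0.1665, 0.2666]
tcp_rot: [0.665, 0.747, 0.001, 0.001]
contact_force: [0.2, 0.8, -2.3]
grip_width: 0.684
grasp_force: 45.0
```

>>> move_arm(rows=[[0, 0, 0.16, -12, 55, 0, 0.6], [0, 0, 0.16, -12, 55, 0, 0.6], [0, 0, 0.16, -12, 55, 0, 0.6], [0, 0, 0.16, -12, 55, 0, 0.6], [0, 0, 0.16, -12, 55, 0, 0.6]])

```text
clock: 19.18
ee_pos: [0.4965, 0.1086, 0.2652]
tcp_rot: [0.321, 0.947, 0.0, -0.0]
contact_force: [0.6, -0.1, -2.7]
grip_width: 0.68
grasp_force: 45.0
```

>>> move_arm(rows=[[0, 0, 0.16, -12, 55, 0, 0.6], [0, 0, 0.16, -12, 55, 0, 0.6], [0, 0, 0.16, -12, 50, 0, 0.6], [0, 0, 0.16, -10, 50, 0, 0.6], [0, 0, 0, 0, 0, 0, 0.6]])

```text
clock: 19.8
ee_pos: [0.4488, 0.322, 0.2656]
tcp_rot: [0.006, 1.0, 0.003, -0.001]
contact_force: [-0.7, 0.2, -3.4]
grip_width: 0.682
grasp_force: 45.0
```

```bash
python3 - <<'E'
from h import *
c=cap('wrist','w14');lv(93.2);print(robot.get_state()['qpos'].round(2))
E
```

```text
p [0.4501 0.3188 0.2651] turn [-0.001 -0.001  0.072] clk 19.85 F [ 0.  -0.  -3.4] g 0.6843573090155313
[-0.11  0.75 -1.07  1.73  0.73  1.11  0.14]
```

>>> move_arm(rows=[[0, 0, 0.072, 10, 6, -20, 0.6], [0.0075, -0.1335, 0, 10, 6, -20, 0.6], [0.0075, -0.1335, 0, 0, 0, -25, 0.6], [0.0075, -0.1335, 0, 0, 0, -27, 0.6], [0, 0, 0, 0, 0, 0, 0.6]])

```text
clock: 20.48
ee_pos: [0.4712, 0.326, 0.1773]
tcp_rot: [-0.026, 0.982, 0.0, 0.185]
contact_force: [-0.3, 0.7, -1.8]
grip_width: 0.683
grasp_force: 45.0
```

>>> move_arm(rows=[[0, 0, 0, 0, 0, 0, 0.6]])

```text
clock: 20.6
ee_pos: [0.4743, 0.3278, 0.1795]
tcp_rot: [-0.023, 0.982, 0.003, 0.187]
contact_force: [0.6, -0.6, -1.5]
grip_width: 0.682
grasp_force: 45.0
```

```bash
cat >> h.py <<'E'
O=np.array([.4585,.3298,.04]);cy=np.radians(3.2)
C=np.array([[np.cos(cy),-np.sin(cy),0],[np.sin(cy),np.cos(cy),0],[0,0,1]])
def crad():
    s=robot.get_state(); R=C.T@Rn.from_quat(s['tcp_rot']).as_matrix(); p=C.T@(s['ee_pos']-O)*1000
    th=np.degrees(np.arctan2(R[0,2],-R[2,2])); u=-R[:,2]; a=-R[:,0]
    print('cradle tcp',p.round(1),'tilt',th.round(1),'yaw err deg',np.degrees(np.arctan2(R[0,1],R[1,1])).round(2),'roll',np.degrees(R[2,1]).round(2),
      'near low',(p-84*a-4.5*u).round(1),'far low',(p+84*a-4.5*u).round(1),'F',(C.T@s['contact_force']).round(1),'g',round(float(s['grip_width']),3),'clk',s['clock'])
E
python3 - <<'E'
from h import *
c=cap('wrist','w15');crad()
s=robot.get_state();R=Rn.from_quat(s['tcp_rot']).as_matrix();p=s['ee_pos']
g=c['img'].mean(2)
for lat in(-.0295,-.015,0,.015,.0295):
    h=.0075 if abs(lat)>.02 else -.0025
    L=np.arange(.06,.105,.0015); q=proj(c,[p+R[:,0]*l+R[:,1]*lat-R[:,2]*h for l in L])
    print(lat,q[0].round(),q[-1].round(),[int(g[int(v+.5),int(u+.5)]) if 0<=v<399 and 0<=u<639 else -1 for u,v in q])
E
```

```text
cradle tcp [ 16.1  -2.6 139.8] tilt 21.6 yaw err deg 0.55 roll -0.12 near low [-60.4  -1.9 104.7] far low [ 95.8  -3.3 166.5] F [ 0.1  0.5 -2.9] g 0.68 clk 20.65
-0.0295 [258. 145.] [253.  43.] [155, 156, 154, 156, 156, 155, 155, 155, 154, 154, 155, 156, 155, 155, 154, 154, 155, 155, 142, 141, 143, 147, 136, 98, 97, 97, 97, 96, 86, 79]
-0.015 [291. 143.] [289.  48.] [155, 155, 156, 155, 155, 156, 156, 156, 157, 157, 157, 157, 156, 157, 156, 155, 156, 156, 143, 140, 142, 144, 146, 136, 99, 98, 98, 97, 97, 68]
0 [321. 143.] [321.  48.] [157, 157, 157, 159, 159, 158, 158, 157, 157, 157, 157, 157, 157, 157, 158, 158, 158, 157, 133, 142, 141, 143, 145, 137, 106, 101, 100, 100, 99, 68]
0.015 [351. 143.] [354.  48.] [158, 159, 158, 158, 157, 158, 157, 158, 157, 157, 158, 157, 156, 157, 155, 154, 156, 157, 135, 144, 140, 144, 143, 143, 118, 100, 100, 99, 99, 68]
0.0295 [384. 145.] [390.  43.] [157, 156, 156, 156, 157, 157, 157, 157, 158, 158, 157, 157, 157, 158, 157, 159, 159, 157, 134, 143, 134, 143, 146, 120, 103, 103, 103, 102, 72, 71]
```

>>> move_arm(rows=[[0.001, -0.025, 0.0096, -2.5, 2.6, -20, 0.6], [0, 0, 0, 0, 0, -20, 0.6], [0, 0, 0, 0, 0, 0, 0.6], [0, 0, 0, 0, 0, 0, 0.6]])

```text
clock: 21.15
ee_pos: [0.4716, 0.3312, 0.1399]
tcp_rot: [-0.028, 0.979, 0.005, 0.2]
contact_force: [-0.1, 0.4, -1.6]
grip_width: 0.683
grasp_force: 45.0
```

```bash
sed -i 's/p-84\*a/p-86*a/;s/p+84\*a/p+82*a/' h.py; python3 -c "
from h import *
crad()"
```

```text
cradle tcp [13.2  0.7 99.9] tilt 23.0 yaw err deg -0.07 roll -0.11 near low [-64.2   0.5  62.1] far low [ 90.4   0.8 127.8] F [-0.1  0.4 -1.6] g 0.683 clk 21.15
```

>>> move_arm(rows=[[0, 0, 0, 1.5, 0, -12, 0.6], [0, 0, 0, 0, 0, -13, 0.6], [0, 0, 0, 0, 0, 0, 0.6]])

```text
clock: 21.52
ee_pos: [0.472, 0.3305, 0.113]
tcp_rot: [-0.029, 0.98, 0.004, 0.199]
contact_force: [0.3, -0.2, -2.1]
grip_width: 0.681
grasp_force: 45.0
```

```bash
python3 -c "
from h import *
crad()"
```

```text
cradle tcp [13.5 -0.1 73. ] tilt 22.9 yaw err deg -0.16 roll -0.25 near low [-64.   -0.4  35.4] far low [ 90.8   0.3 100.8] F [ 0.3 -0.2 -2.1] g 0.681 clk 21.525
```

>>> move_arm(rows=[[0, 0, 0, -6, -0.3, -1, 0.6], [0, 0, 0, -6, -0.3, -1, 0.6], [0, 0, 0, 0, 0, 0, 0.6]])

```text
clock: 21.9
ee_pos: [0.4592, 0.3308, 0.1121]
tcp_rot: [-0.03, 0.98, 0.004, 0.199]
contact_force: [0.6, -0.5, -2.6]
grip_width: 0.685
grasp_force: 45.0
```

>>> move_arm(rows=[[0, 0, 0, -4, -0.2, -1, 0.6], [0, 0, 0, -3, -0.2, -1, 0.6], [0, 0, 0, 0, 0, 0, 0.6]])

```text
clock: 22.28
ee_pos: [0.4528, 0.33, 0.1098]
tcp_rot: [-0.029, 0.98, 0.004, 0.199]
contact_force: [-0.0, -0.4, -1.9]
grip_width: 0.68
grasp_force: 45.0
```

```bash
python3 -c "
from h import *
crad()"
```

```text
cradle tcp [-5.7  0.6 69.8] tilt 23.0 yaw err deg -0.2 roll -0.2 near low [-83.1   0.2  32.1] far low [71.6  0.9 97.7] F [-0.  -0.4 -1.9] g 0.68 clk 22.275
```

>>> move_arm(rows=[[0, 0, 0, -0.5, 0, -1.5, 0.6], [-0.004, 0.07, 0, 2, 0.1, -5.5, 0.6], [-0.004, 0.07, 0, 2, 0.1, -5.5, 0.6], [0, 0, 0, 0, 0, 0, 0.6], [0, 0, 0, 0, 0, 0, 0.6]])

```text
clock: 22.9
ee_pos: [0.456, 0.3301, 0.0974]
tcp_rot: [-0.03, 0.991, 0.002, 0.13]
contact_force: [0.3, 0.4, -1.7]
grip_width: 0.681
grasp_force: 45.0
```

```bash
python3 -c "
from h import *
crad()"
```

```text
cradle tcp [-2.4  0.4 57.4] tilt 15.0 yaw err deg -0.24 roll -0.19 near low [-84.4  -0.   30.8] far low [77.9  0.8 74.2] F [ 0.3  0.4 -1.7] g 0.681 clk 22.9
```

>>> move_arm(rows=[[-0.003, 0.052, 0, 1.2, 0.1, -4.4, 0.6], [-0.003, 0.052, 0, 1.1, 0.1, -4.3, 0.6], [0, 0, 0, 0, 0, 0, 0.6], [0, 0, 0, 0, 0, 0, 0.6]])

```text
clock: 23.4
ee_pos: [0.4582, 0.3305, 0.0888]
tcp_rot: [-0.031, 0.996, 0.001, 0.079]
contact_force: [-0.2, 0.1, -2.0]
grip_width: 0.683
grasp_force: 45.0
```

```bash
python3 -c "
from h import *
crad()"
```

```text
cradle tcp [-0.3  0.7 48.8] tilt 9.0 yaw err deg -0.3 roll -0.19 near low [-84.5   0.2  30.8] far low [81.4  1.1 57.2] F [-0.2  0.1 -2. ] g 0.683 clk 23.4
```

>>> move_arm(rows=[[-0.003, 0.052, 0, 0.6, 0, -4.4, 0.6], [-0.003, 0.052, 0, 0.6, 0, -4.4, 0.6], [0, 0, 0, 0, 0, 0, 0.6]])

```text
clock: 23.78
ee_pos: [0.4571, 0.3301, 0.0792]
tcp_rot: [-0.031, 0.999, -0.001, 0.024]
contact_force: [-4.4, 1.2, -7.5]
grip_width: 0.682
grasp_force: 45.0
```

```bash
python3 -c "
from h import *
crad()"
```

```text
cradle tcp [-1.4  0.4 39.2] tilt 2.8 yaw err deg -0.3 roll -0.19 near low [-87.1  -0.1  30.5] far low [80.7  0.8 38.6] F [-4.3  1.5 -7.5] g 0.682 clk 23.775
```

>>> move_arm(rows=[[-0.003, 0.05, 0, 1, 0, -3.7, 0.6], [0, 0, 0, 0, 0, 0, 0.6], [0, 0, 0, 0, 0, 0, 0.6]])

```text
clock: 24.15
ee_pos: [0.4592, 0.3312, 0.0769]
tcp_rot: [-0.031, 1.0, -0.001, 0.001]
contact_force: [-3.9, -0.5, 4.5]
grip_width: 0.684
grasp_force: 45.0
```

```bash
python3 -c "
from h import *
crad()"
```

```text
cradle tcp [ 0.8  1.3 36.9] tilt 0.1 yaw err deg -0.4 roll -0.12 near low [-85.2   0.7  32.2] far low [82.8  1.9 32.5] F [-4.  -0.3  4.5] g 0.684 clk 24.15
```

>>> move_arm(rows=[[0, 0, 0, 0, 0, 0, 0.82], [0, 0, 0, 0, 0, 0, 0.82], [0, 0, 0, 0, 0, 25, 0.82], [0, 0, 0, 0, 0, 25, 0.82], [0, 0, 0, 0, 0, 0, 0]])

```text
clock: 24.78
ee_pos: [0.4622, 0.3312, 0.1276]
tcp_rot: [-0.03, 1.0, -0.0, 0.003]
contact_force: [0.1, -0.3, 0.0]
grip_width: 0.73
grasp_force: 0.0
```

>>> move_arm(rows=[[0, 0, 0, 20, 1, 0, 0], [0, 0, 0, 24, 1, 0, 0], [0, 0, 0, 0, 0, 0, 0], [0, 0, 0, 0, 0, 0, 0]])

```text
clock: 25.28
ee_pos: [0.5039, 0.3321, 0.1254]
tcp_rot: [-0.03, 1.0, -0.002, 0.001]
contact_force: [-0.6, 1.3, -0.3]
grip_width: 0.274
grasp_force: 0.0
```

```bash
python3 -c "
from h import *
cap('wrist','w16');crad()"
```

```text
cradle tcp [45.3  0.  85.6] tilt 0.1 yaw err deg -0.33 roll -0.18 near low [-40.7  -0.5  81.1] far low [127.3   0.5  81.2] F [0.3 0.5 0.2] g 0.226 clk 25.325
```

>>> move_arm(rows=[[0, 0, 0, 0, 0, -20, 0], [0, 0, 0, 0, 0, -20, 0], [0, 0, 0, 0, 0, -8, 0], [0, 0, 0, 0, 0, 0, 0]])

```text
clock: 25.82
ee_pos: [0.5044, 0.3321, 0.0771]
tcp_rot: [-0.03, 1.0, -0.002, 0.0]
contact_force: [0.6, 0.3, 0.3]
grip_width: 0.005
grasp_force: 0.0
```

>>> move_arm(rows=[[0, 0, 0, 0, 0, -3, 0], [0, 0, 0, 0, 0, -2, 0], [0, 0, 0, 0, 0, 0, 0]])

```text
clock: 26.2
ee_pos: [0.5053, 0.3327, 0.074]
tcp_rot: [-0.03, 1.0, -0.001, 0.002]
contact_force: [-0.7, -1.0, 4.4]
grip_width: 0.007
grasp_force: 1.8
```

```bash
python3 -c "
from h import *
crad()"
```

```text
cradle tcp [46.9  0.3 34. ] tilt 0.2 yaw err deg -0.24 roll -0.11 near low [-39.1  -0.1  29.2] far low [128.9   0.6  29.8] F [-0.8 -0.9  4.4] g 0.007 clk 26.2
```

>>> move_arm(rows=[[0, 0, 0, 0, 0, -3, 0], [0, 0, 0, 0, 0, -3, 0], [0, 0, 0, 0, 0, -3, 0], [0, 0, 0, 0, 0, 0, 0]])

```text
clock: 26.7
ee_pos: [0.5073, 0.333, 0.0728]
tcp_rot: [-0.029, 1.0, -0.001, 0.006]
contact_force: [-5.9, -14.2, 57.7]
grip_width: 0.005
grasp_force: 28.3
```

```bash
python3 -c "
from h import *
crad()"
```

```text
cradle tcp [48.9  0.5 32.8] tilt 0.6 yaw err deg -0.18 roll -0.19 near low [-37.    0.2  27.4] far low [131.    0.7  29.3] F [ -6.7 -13.8  57.7] g 0.005 clk 26.7
```

>>> move_arm(rows=[[0, 0, 0, 0, 0, 15, 0], [0, 0, 0, 0, 0, 40, 0], [0, 0, 0, -30, 0, 50, 0], [0, 0, 0, -50, 0, 50, 0], [0, 0, 0, 0, 0, 0, 0]])

```text
clock: 27.32
ee_pos: [0.4286, 0.3349, 0.2171]
tcp_rot: [-0.033, 0.999, 0.001, 0.003]
contact_force: [0.7, 0.2, 0.0]
grip_width: 0.003
grasp_force: 0.0
```

```bash
python3 - <<'E'
from h import *
c=cap('wrist','w17');crad();g=c['img'].mean(2)
P=lambda x,y,z:O+C@np.array([x,y,z])/1000
xs=np.arange(56,100,1.5)
for y,z in((-20,46.5),(0,46.5),(20,46.5),(-29.5,43),(29.5,43)):
    q=proj(c,[P(x,y,z) for x in xs]); print(y,z,q[0].round(),q[-1].round(),[int(g[int(v+.5),int(u+.5)]) if 0<=v<399 and 0<=u<639 else -1 for u,v in q])
for x in(-55,0,50):
    ys=np.arange(-42,43,3); q=proj(c,[P(x,y,43) for y in ys]); print('across',x,[int(g[int(v+.5),int(u+.5)]) if 0<=v<399 and 0<=u<639 else -1 for u,v in q])
# triangulation-free check: lateral edges; top view of latch
t=cap('top','t17');gt=t['img'].mean(2)
q=proj(t,[P(x,0,46.5) for x in range(40,112,4)]);print([int(gt[int(v+.5),int(u+.5)]) for u,v in q])
E
```

```text
cradle tcp [-27.8   5.  174.9] tilt 0.3 yaw err deg -0.39 roll -0.08 near low [-113.7    4.4  170. ] far low [ 54.2   5.5 170.9] F [ 0.6 -0.  -0.2] g 0.003 clk 27.375
-20 46.5 [294. 271.] [295. 306.] [36, 34, 34, 36, 69, 72, 72, 74, 76, 75, 77, 79, 74, 75, 78, 77, 76, 75, 77, 73, 69, 87, 84, 81, 81, 85, 69, 70, 71, 71]
0 46.5 [313. 271.] [313. 306.] [34, 35, 33, 34, 34, 32, 32, 33, 31, 32, 38, 40, 41, 40, 41, 56, 55, 58, 67, 67, 64, 69, 71, 69, 66, 74, 70, 73, 72, 72]
20 46.5 [332. 271.] [331. 306.] [34, 34, 35, 34, 33, 33, 33, 32, 32, 42, 40, 40, 41, 40, 48, 60, 62, 71, 91, 62, 64, 70, 71, 68, 66, 70, 68, 73, 74, 72]
-29.5 43 [286. 269.] [287. 304.] [40, 40, 39, 38, 37, 38, 39, 36, 36, 39, 37, 37, 37, 39, 51, 61, 61, 60, 62, 61, 62, 66, 66, 66, 65, 66, 66, 68, 68, 67]
29.5 43 [341. 270.] [340. 304.] [36, 39, 37, 35, 36, 36, 37, 35, 34, 34, 32, 38, 40, 38, 37, 38, 46, 55, 59, 67, 68, 63, 64, 69, 68, 66, 74, 69, 69, 72]
across -55 [158, 155, 148, 148, 175, 182, 207, 229, 228, 226, 226, 226, 225, 227, 227, 226, 226, 226, 226, 227, 226, 227, 228, 203, 224, 201, 199, 197, 194]
across 0 [95, 96, 97, 96, 95, 135, 134, 143, 143, 144, 144, 144, 144, 144, 145, 144, 145, 145, 144, 144, 142, 143, 142, 137, 124, 81, 82, 82, 81]
across 50 [42, 40, 41, 40, 40, 41, 40, 35, 36, 38, 36, 35, 36, 35, 37, 35, 35, 52, 36, 36, 38, 36, 36, 37, 37, 40, 39, 41, 42]
[84, 88, 95, 98, 100, 102, 103, 107, 108, 109, 110, 110, 111, 113, 112, 111, 111, 111]
```

>>> move_arm(rows=[[0, 0, 0, 10, 0, 50, 0], [0, 0, 0, 50, 0, 10, 0], [0, 0, 0, 50, 0, 0, 0], [0, 0, 0, 50, 0, 0, 0], [0, 0, 0, 0, 0, 0, 0]])

```text
clock: 28.05
ee_pos: [0.5955, 0.3292, 0.2696]
tcp_rot: [-0.025, 1.0, -0.003, 0.001]
contact_force: [-1.4, -0.5, -0.4]
grip_width: -0.0
grasp_force: 0.0
```

```bash
python3 - <<'E'
from h import *
c=cap('wrist','w18');crad();g=c['img'].mean(2)
P=lambda x,y,z:O+C@np.array([x,y,z])/1000
xs=np.arange(56,104,1.5)
for y in(-35,-30,-20,0,20,30,35):
    q=proj(c,[P(x,y,46.5) for x in xs]); print(y,q[0].round(),q[-1].round(),[int(g[int(v+.5),int(u+.5)]) if 0<=v<399 and 0<=u<639 else -1 for u,v in q])
for x,h in((50,43),(65,43),(84,43)):
    ys=np.arange(-42,43,3); q=proj(c,[P(x,y,h) for y in ys]); print('across',x,[int(g[int(v+.5),int(u+.5)]) if 0<=v<399 and 0<=u<639 else -1 for u,v in q])
print('k=56+1.5i; camera', -np.array(c['R']).T@np.array(c['t']).ravel())
E
```

```text
cradle tcp [133.9  -6.7 230.3] tilt -0.0 yaw err deg 0.03 roll -0.25 near low [ 47.9  -6.7 225.8] far low [215.9  -6.8 225.8] F [-0.3  0.8  0.4] g 0.004 clk 28.1
-35 [296. 109.] [298. 152.] [166, 167, 168, 167, 168, 168, 168, 168, 169, 169, 169, 169, 169, 167, 167, 167, 168, 169, 163, 124, 86, 79, 76, 127, 130, 130, 126, 125, 124, 121, 120, 117]
-30 [301. 109.] [302. 152.] [168, 167, 167, 167, 167, 168, 168, 169, 169, 169, 169, 170, 169, 169, 168, 164, 162, 163, 164, 131, 91, 80, 76, 105, 130, 130, 130, 129, 128, 124, 121, 116]
-20 [310. 109.] [311. 152.] [232, 232, 233, 233, 232, 232, 232, 232, 232, 231, 230, 231, 231, 231, 209, 176, 163, 164, 165, 132, 96, 82, 78, 106, 130, 130, 129, 127, 125, 120, 119, 113]
0 [329. 109.] [329. 152.] [230, 230, 230, 229, 230, 229, 228, 228, 229, 228, 228, 229, 229, 229, 203, 171, 165, 166, 166, 133, 97, 83, 81, 112, 131, 131, 129, 129, 127, 123, 123, 112]
20 [348. 109.] [347. 152.] [228, 229, 229, 229, 228, 226, 227, 227, 226, 225, 225, 226, 227, 228, 206, 174, 164, 165, 165, 124, 89, 81, 80, 110, 128, 128, 127, 128, 128, 124, 122, 111]
30 [357. 10
[... 179 characters left out ...]
61. 109.] [360. 152.] [166, 166, 165, 166, 166, 166, 166, 166, 165, 164, 165, 164, 165, 165, 166, 166, 166, 166, 166, 111, 79, 81, 79, 109, 128, 128, 128, 128, 126, 125, 123, 109]
across 50 [167, 167, 166, 167, 168, 219, 209, 231, 231, 232, 230, 231, 230, 231, 231, 229, 229, 229, 229, 229, 228, 228, 227, 207, 207, 177, 166, 165, 164]
across 65 [166, 166, 167, 169, 168, 225, 202, 232, 231, 231, 230, 230, 229, 228, 228, 228, 228, 230, 229, 227, 226, 227, 228, 220, 177, 184, 165, 165, 165]
across 84 [166, 167, 168, 158, 164, 165, 164, 165, 165, 165, 166, 166, 166, 166, 166, 166, 166, 166, 166, 166, 165, 164, 164, 165, 164, 158, 158, 165, 164]
k=56+1.5i; camera [0.52371845 0.3266515  0.41485027]
```

The nose tip shows at x≈77.5, covering the channel's far end. The web is at z 33 and was solid under 57 N of pressing, and the channel is centred to about 2 mm. Handing in.

```bash
python3 -c "
from h import *
print(robot.close_job())"
```

```text
the job is handed in; nothing more can be done
None
```

I handed the job in at about 28 s of the 72 s: both tubes are in their pockets, and the channel lies flat on them, near end under the keeper and far end under the sprung-out latch by my last measurements; the hand-in call returned no verdict.

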